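# Centre-punch a tub tag in the marking jig

## Task

A blank aluminium tub tag lies in the marking jig and needs the centre mark for its tie hole. Take the automatic centre punch out of its wooden stand, put it nose first into the brass-ringed bush of the jig (not the dark one) and press it straight down, gently, just until its spring trips with a snap, without driving it on against its stop. Then put the punch back in the stand, upright and all the way down on its collar; do not drop it, trip it anywhere else or push the other things on the table about.

Things in the scene. Friction and masses are not known exactly. Their poses are not given: they have to be found in the camera images.
- punch: Automatic centre punch, 116 mm long, about 0.22 kg, standing nose down in the stand. Origin: centre of the underside of its steel collar (24 mm wide, z = 0 to 6 mm); own z runs from nose to cap. Above the collar the dark ribbed grip, 16 mm wide, z = 6 to 46 mm, and a brass cap, 18 mm wide, to z = 57 mm. Below it the steel barrel, 16 mm wide, to z = -45 mm.
- plunger (a joint): How far the plunger is pushed into the barrel, m: 0 at rest, 0.0108 hard stop. The spring resists with about 3.5 N at the start, rising evenly to about 13 N at 0.0075, where it trips; resistance then falls within 1.5 mm to about 5 N, the trip being complete at 0.009, and stays there up to the hard stop. It springs out when the punch is lifted.
- brass_bush (a point): Centre of the mouth of the brass-ringed guide bush, 42.5 mm above the board. Bore upright, 17.2 mm wide, 16.5 mm long; ring 29 mm wide, 3 mm proud of the bridge. The tag lies below the bore on packing that differs from time to time, its face 20 to 29 mm below the mouth: this one's level has to be felt.
- steel_bush (a point): Centre of the mouth of the other guide bush, with the dark steel ring, otherwise the same, 48 mm from the brass one: not to be used.
- jig: Marking jig, fixed to the board: grey base plate 104 x 150 x 13 mm, an aluminium bridge 40 x 140 mm on it (top face 39.5 mm up, two screw heads at its ends 5 mm higher), the blank tag on its packing below the bridge. Origin: centre of its underside; own y along the bridge, brass bush at y = +24 mm, dark one at y = -24 mm. Over 20 N on it, or over 14 N once the punch has tripped, is too much.
- stand: Wooden stand of the punch, fixed to the board: block 64 x 64 mm on an 86 mm foot, 70 mm high, with an upright hole. Origin: centre of its underside.
- stand_hole (a point): Centre of the mouth of the stand's upright hole, in the middle of the block's top, 70 mm above the board. The hole is 19 mm wide and 62 mm deep; the punch hangs in it by its collar, so that the punch's origin lies at this point.
- glue_bottle: White bottle with a blue band, 42 mm wide, 75 mm high: leave it standing. Origin: centre of its underside.
- dish: White round dish, 68 mm wide, 14 mm high: leave it. Origin: centre of its underside.
- loupe: Black eye loupe, 32 mm wide, 27 mm high: leave it. Origin: centre of its underside.
- tape: Roll of brown tape lying flat behind the board, 96 mm wide, 25 mm high: leave it. Origin: centre of its underside.
- brush: Flat dusting brush with a wooden handle, 181 mm long, 15 mm high, lying on the middle of the board: leave it. Origin: centre of its underside.
- punch_grip (a point): On the punch's axis in its ribbed grip, 28 mm above its origin. Hold it here: fingertips may reach down to the collar, 22 mm lower, and bear on it when pressing.
- punch_nose (a point): Centre of the end of the punch's barrel, 45 mm below its origin; the barrel's last 4 mm taper from 16 to 10 mm. From here the 7 mm plunger with its pointed tip stands out 14 mm farther when not pressed.
- board: Plywood board on feet, fixed, 300 x 820 mm, bridging the sherds laid out on the table; jig, stand and small things stand on it. Origin: below its centre, on the table. Its top is 50 mm above the table.
- small_sherd: Small orange-ware pottery sherd, 39 x 37 x 14 mm, on the board: leave it. Origin: centre of its underside.

How it is judged:
By the outcome, as a careful person would: the job done as asked, in the order asked, and still so for the second after the job is handed in, with the robot touching nothing.
It also fails if it takes over 64 s, if anything falls off the work surface, if the arm or the gripper's body presses on something with over 40 N, if the wrist force passes 120 N, or if a joint passes its speed limit or range.

## Robot

A 7-joint arm with a two-finger parallel gripper is mounted at the origin on a cart in front of the work surface, level with it; the furniture and walls round the work are solid. World frame = base frame: x ahead of the robot, y to its left, z up, the work surface at z = 0. Lengths are in m, angles in rad, forces in N, time in s.
With the tool pointing down it reaches from about 0.35 to 0.9 m from the base axis. Payload 8.1 kg.
Tool frame: the origin (TCP) lies at the very end of the fingers, on their centre line; the grasp point (between the pads) lies 19 mm behind it; z points along the fingers, y is the direction in which the jaws open and shut (so a half turn about z gives the same grasp; the last joint's range is limited). The gripper opens to 92 mm and grips with 3 to 60 N. Pads are 19 mm wide; open, the fingers measure 130 mm over their backs; the gripper's body (75 mm by 190 mm) begins 47 mm behind the grasp point.
Start: joints at [1.049, 0.434, 0.025, 1.573, -0.012, 1.134, -0.075], TCP at [0.254, -0.571, 0.227] pointing down, gripper open.
Joint ranges: [-2.62, 2.62], [-0.44, 2.09], [-1.27, 1.32], [0.08, 2.57], [-1.32, 4.46], [0.12, 2], [-2.74, 2.74]. Speed limits (rad/s): [2.22, 2.22, 3.01, 3.01, 3.14, 3.14, 3.14].

## Interface

Orientations are given as a rotation vector (axis times angle).
In Python, from cell import observe, get_image, sign_off gives the robot as it stands.
- The arm moves only by the tool arm_command, never from a script. Its argument "deltas" is a list of rows, each an object with "xyz": the shift along the tool's x, y, z in cm, a list of three; "turn": the turn about the tool's z in degrees; "jaw": the closure in counts, from 0 (fully open) to 255 (shut). A call has 1 to 5 rows; each row is the pose to reach, as a shift and turn from the pose measured when the call began, along the tool's axes at that moment; what a row does not reach only later rows make up. A row lasts 1/12 s, in which the tool goes at most 41.7 mm and 7.16 degrees, less where a joint would pass 70% of its speed; a pose out of reach is approached as far as the arm can. A call with a gripper value outside its range is refused whole. The fingers move at their own pace and stop on an object; "force" is the grip in N (left out, the last holds). Time passes only in rows, so rows that repeat a pose let the fingers close. It gives the time, the measured TCP pose, the force and the opening at its end, in the units of the state.
- observe(): the state, without advancing time (a new reading comes with each control period).
- get_image(name): name is "side" or "top" or "wrist"; returns a dict with "frame" (420x560x3 uint8, red, green, blue), "depth" (420x560 float32, m along the optical axis (not along the pixel's ray), 0 where there is no reading), "camera_matrix" (3x3 intrinsics, pixels), "cam_to_world" (4x4, takes a point from camera to world coordinates). Camera axes: x right, y up, looking along -z (the intrinsics and any distortion apply to the point x, -y, -z); pixel columns grow to the right and rows downward; lengths in m; the calibration is good to about 2 mm. The wrist camera is an equidistant fisheye: a pixel r from the principal point sees the ray r / f radians off the axis. A picture is of the moment at which its call begins.
- sign_off(): hands the job in, once; it reports no verdict.
The state is a dict: "clock": time; "joints": joint angles; "dq": joint speeds; "joint_efforts": joint torques, N m; "position": TCP position; "ee_rot": TCP orientation; "force": force on the tool from outside, world axes, zero at the start; "ft_torque": the same for the moment, N m; "width": opening from 0.0 (shut) to 1.0 (fully open).
Only numpy, scipy, OpenCV 4.12 (cv2) and the standard library are available. Lean on these libraries where they do the work, as an engineer would, in place of code of your own. Each camera call takes 0.05 s, during which the arm holds its last target.

## Working session

There is one attempt and no reset: what is moved stays moved. The work goes in short steps, Python scripts to look and compute and a tool call to move; the robot and the scene stay as the last step left them, time stands still between calls to the robot, and variables do not carry over. Pictures are saved under pics/ and viewed, and the job is handed in when it is done.

Besides the shell and the picture viewer there is one more tool, called after "Request:" as a command line: name --argument value ..., lists and objects as JSON in quotes. arm_command: Moves the arm, as the interface text tells. Its arguments: {"type":"object","properties":{"deltas":{"type":"array","items":{"type":"object","properties":{"xyz":{"type":"array","items":{"type":"number"}},"turn":{"type":"number"},"jaw":{"type":"number"}}}},"force":{"type":"number"}},"required":["deltas"]}

```bash
mkdir -p pics; ls
python3 - <<'E'
from cell import observe,get_image
import cv2,numpy as np
print(observe())
for n in ["side","top","wrist"]:
    im=get_image(n); cv2.imwrite(f"pics/{n}0.png",im["frame"][:,:,::-1]); np.savez(f"{n}0.npz",**im)
    print(n,im["camera_matrix"].tolist(),im["cam_to_world"].round(4).tolist(),[k for k in im])
E
```

```text
pics
{'clock': 0.0, 'joints': array([ 1.04942709,  0.43524412,  0.02498349,  1.57406353, -0.01161316,
        1.13402393, -0.07507948]), 'dq': array([-0.001285  ,  0.00088968,  0.0011374 ,  0.00110993,  0.00259487,
        0.00124713,  0.00049254]), 'joint_efforts': array([ 2.36184405e-04, -6.67862320e+01,  9.84945372e-01, -3.14468801e+01,
       -6.06125663e-02,  4.31261107e-02,  2.09057107e-04]), 'position': array([ 0.25388901, -0.5705563 ,  0.22594496]), 'ee_rot': array([-3.07150673e+00, -6.52589886e-01,  7.29041487e-04]), 'force': array([-0.95631544,  0.51769753, -1.03600664]), 'ft_torque': array([-0.00970441, -0.05158459, -0.00855309]), 'width': 1.0002834939176846}
side [[495.92239930566745, 0.0, 280.97737082975215], [0.0, 495.92239930566745, 219.95042927202869], [0.0, 0.0, 1.0]] [[-0.8737, 0.1877, -0.4489, 0.0374], [-0.4865, -0.3514, 0.7999, 0.9867], [-0.0076, 0.9172, 0.3983, 0.6121], [0.0, 0.0, 0.0, 1.0]] ['frame', 'depth', 'camera_matrix', 'cam_to_world']
top [[416.8366175572195, 0.0, 284.2262493035891], [0.0, 416.8366175572195, 212.003078699121], [0.0, 0.0, 1.0]] [[0.0101, 0.9813, -0.1924, 0.3081], [-0.9999, 0.0099, -0.0019, 0.0023], [-0.0, 0.1924, 0.9813, 1.5082], [0.0, 0.0, 0.0, 1.0]] ['frame', 'depth', 'camera_matrix', 'cam_to_world']
wrist [[325.19226210127806, 0.0, 275.67477627359233], [0.0, 325.19226210127806, 209.67138071935895], [0.0, 0.0, 1.0]] [[0.4071, 0.8709, 0.2753, 0.3287], [-0.9134, 0.3886, 0.1215, -0.5373], [-0.0012, -0.3009, 0.9537, 0.3843], [0.0, 0.0, 0.0, 1.0]] ['frame', 'depth', 'camera_matrix', 'cam_to_world']
```

View pics/side0.png

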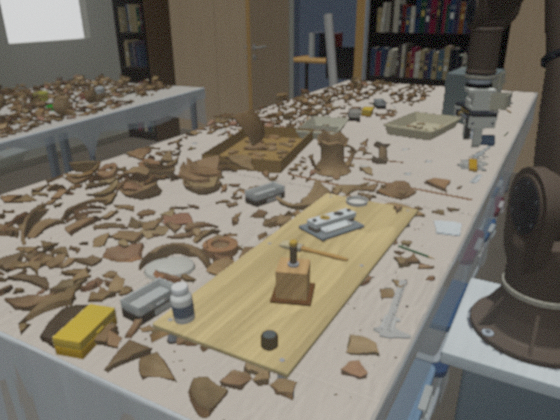

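View pics/top0.png

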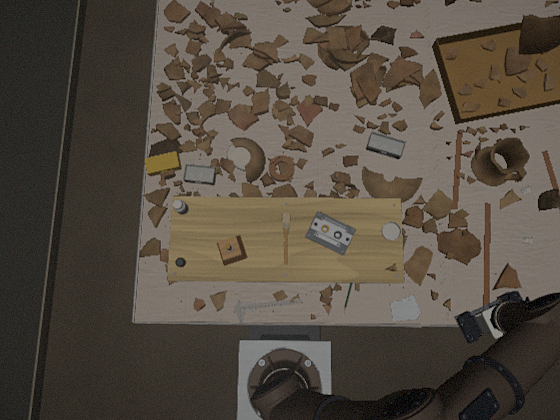

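View pics/wrist0.png

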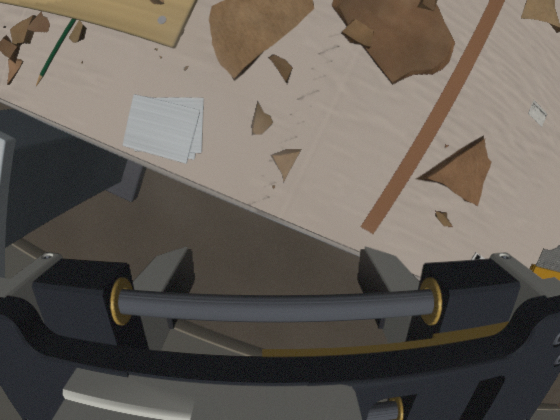

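```bash
cat > h.py <<'E'
import numpy as np,cv2
from scipy.spatial.transform import Rotation as R
def ray(im,u,v,fish=False):
    K=im["camera_matrix"];T=im["cam_to_world"]
    x=(u-K[0,2])/K[0,0];y=(v-K[1,2])/K[1,1]
    if fish:
        r=np.hypot(x,y); s=np.sin(r)/max(r,1e-9); d=np.array([x*s,-y*s,-np.cos(r)])
    else: d=np.array([x,-y,-1.])
    return T[:3,3],T[:3,:3]@d
def onz(im,u,v,z,fish=False):
    o,d=ray(im,u,v,fish); return o+d*(z-o[2])/d[2]
def proj(im,p,fish=False):
    K=im["camera_matrix"];T=im["cam_to_world"]
    c=T[:3,:3].T@(np.asarray(p)-T[:3,3]); x,y,z=c[0],-c[1],-c[2]
    if fish:
        rr=np.hypot(x,y); th=np.arctan2(rr,z); x,y=x/rr*th,y/rr*th
    else: x,y=x/z,y/z
    return K[0,0]*x+K[0,2],K[1,1]*y+K[1,2]
E
python3 - <<'E'
from h import *
t=dict(np.load("top0.npz"));s=dict(np.load("side0.npz"))
for n,(u,v),z in [("cap",(230,246),.177),("standtop",(231,248),.12),("brass",(325,229),.0925),("dark",(338,236),.0925)]: print(n,onz(t,u,v,z).round(4))
a=t["frame"][190:290,160:410,::-1];cv2.imwrite("pics/tc.png",cv2.resize(a,None,fx=3.2,fy=3.2,interpolation=2))
a=s["frame"][190:360,200:400,::-1];cv2.imwrite("pics/sc.png",cv2.resize(a,None,fx=3.5,fy=3.5,interpolation=2))
E
```

```text
cap [0.4564 0.1775 0.177 ]
standtop [0.4561 0.1815 0.12  ]
brass [ 0.5277 -0.1355  0.0925]
dark [ 0.5039 -0.1797  0.0925]
```

View pics/tc.png

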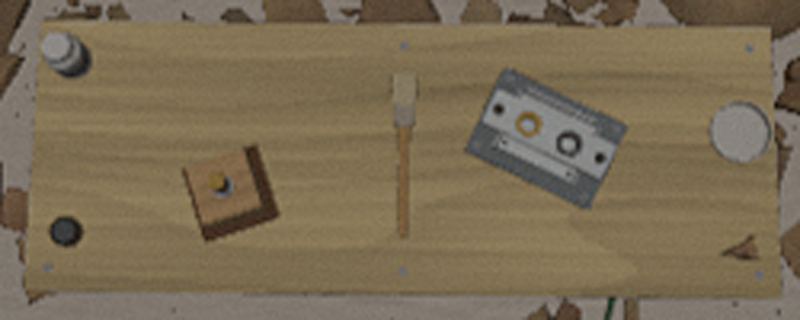

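View pics/sc.png

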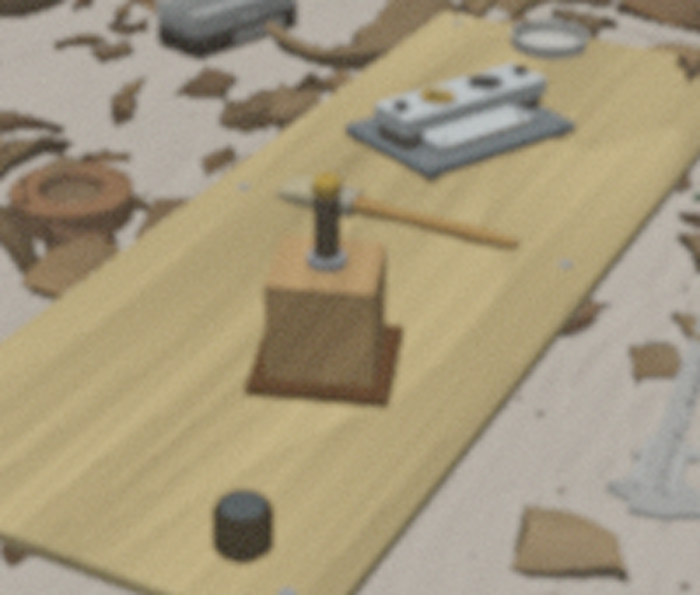

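Run:
```python
from h import *
from cell import observe
o=observe();M=R.from_rotvec(o["ee_rot"]).as_matrix();print(M.round(4))
w=dict(np.load("wrist0.npz"));T=w["cam_to_world"]
print("cam in tool",(M.T@(T[:3,3]-o["position"])).round(4)); print((M.T@T[:3,:3]).round(3))
t=dict(np.load("top0.npz"));s=dict(np.load("side0.npz"))
def tri(a,b):
    o1,d1=ray(t,*a);o2,d2=ray(s,*b);A=np.c_[d1,-d2];x=np.linalg.lstsq(A,o2-o1,rcond=None)[0]
    p,q=o1+d1*x[0],o2+d2*x[1];return (p+q)/2,np.linalg.norm(p-q)
c=lambda u,v:((u+.5)/3.2-.5+160,(v+.5)/3.2-.5+190)
d=lambda u,v:((u+.5)/3.5-.5+200,(v+.5)/3.5-.5+190)
print(tri(c(219,183),d(326,180)),onz(t,*c(219,183),.177))
print(tri(c(528,124),d(438,96)),tri(c(569,144),d(484,81)),onz(t,*c(528,124),.0925),onz(s,*d(438,96),.0925))
print(onz(t,*c(569,144),.0925))
```

```text
[[ 9.136e-01  4.066e-01 -6.000e-04]
 [ 4.066e-01 -9.136e-01  1.100e-03]
 [-1.000e-04 -1.200e-03 -1.000e+00]]
cam in tool [ 0.0818 -0.0003 -0.1582]
[[ 0.001  0.954  0.301]
 [ 1.    -0.    -0.   ]
 [-0.     0.301 -0.954]]
(array([0.45682604, 0.18539339, 0.17210204]), np.float64(0.005685298881740574)) [0.45366668 0.18354733 0.177     ]
(array([ 0.53097381, -0.13422821,  0.08990351]), np.float64(0.0018174382298475277)) (array([ 0.51054702, -0.1776715 ,  0.09021634]), np.float64(0.003629435222165484)) [ 0.52970897 -0.13429287  0.0925    ] [ 0.52945278 -0.12854612  0.0925    ]
[ 0.50850319 -0.17798052  0.0925    ]
```

Request:
arm_command --deltas '[{"xyz":[46,-60.6,0]},{"xyz":[46,-60.6,0]},{"xyz":[46,-60.6,0]},{"xyz":[46,-60.6,0]},{"xyz":[46,-60.6,0]}]'

```text
schema error: expected keys xyz, turn, jaw
```

Request:
arm_command --deltas '[{"xyz":[46,-60.6,0],"turn":0,"jaw":0},{"xyz":[46,-60.6,0],"turn":0,"jaw":0},{"xyz":[46,-60.6,0],"turn":0,"jaw":0},{"xyz":[46,-60.6,0],"turn":0,"jaw":0},{"xyz":[46,-60.6,0],"turn":0,"jaw":0}]'

```text
clock: 0.57
position: [0.3016, -0.3662, 0.2265]
ee_rot: [-3.072, -0.652, 0.001]
force: [0.8, -0.3, -0.2]
width: 0.999
```

Request:
arm_command --deltas '[{"xyz":[33.3,-43.8,0],"turn":0,"jaw":0},{"xyz":[33.3,-43.8,0],"turn":0,"jaw":0},{"xyz":[33.3,-43.8,0],"turn":0,"jaw":0},{"xyz":[33.3,-43.8,0],"turn":0,"jaw":0},{"xyz":[33.3,-43.8,0],"turn":0,"jaw":0}]'

```text
clock: 0.98
position: [0.3491, -0.1634, 0.2269]
ee_rot: [-3.072, -0.652, 0.001]
force: [2.4, -0.2, -0.5]
width: 1.002
```

Request:
arm_command --deltas '[{"xyz":[20.6,-27.0,0],"turn":0,"jaw":0},{"xyz":[20.6,-27.0,0],"turn":0,"jaw":0},{"xyz":[20.6,-27.0,0],"turn":0,"jaw":0},{"xyz":[20.6,-27.0,0],"turn":0,"jaw":0},{"xyz":[20.6,-27.0,0],"turn":0,"jaw":0}]'

```text
clock: 1.4
position: [0.3969, 0.0394, 0.2273]
ee_rot: [-3.073, -0.652, -0.0]
force: [0.6, -0.4, -0.7]
width: 0.999
```

Request:
arm_command --deltas '[{"xyz":[8.1,-10.7,0],"turn":0,"jaw":0},{"xyz":[8.1,-10.7,0],"turn":0,"jaw":0},{"xyz":[8.1,-10.7,0],"turn":0,"jaw":0},{"xyz":[8.1,-10.7,0],"turn":0,"jaw":0},{"xyz":[8.1,-10.7,0],"turn":0,"jaw":0}]'

```text
clock: 1.82
position: [0.4274, 0.1742, 0.2272]
ee_rot: [-3.069, -0.66, -0.001]
force: [-1.3, -0.5, -1.0]
width: 1.001
```

```bash
cat > snap.py <<'E'
import sys
from h import *
from cell import observe,get_image
def snap(n,tag):
    im=get_image(n);cv2.imwrite(f"pics/{tag}.png",im["frame"][:,:,::-1]);np.savez(f"{tag}.npz",**im);return im
if __name__=="__main__":
    for a in sys.argv[1:]:
        n=a.split(":")[0];snap(n,a.split(":")[1])
    o=observe();print(o["clock"],o["position"].round(4),o["force"].round(2),o["ft_torque"].round(3),o["width"],o["joints"].round(3));print(R.from_rotvec(o["ee_rot"]).as_matrix().round(4).tolist())
E
python3 snap.py wrist:w1
```

```text
1.8667 [0.4272 0.1715 0.227 ] [ 0.16 -0.88 -0.79] [-0.022 -0.015  0.034] 1.0028364038540873 [-0.004  0.223 -0.579  1.919  0.139  1.04  -1.792]
[[0.9125, 0.4091, -0.0009], [0.4091, -0.9125, 0.001], [-0.0004, -0.0013, -1.0]]
```

View pics/w1.png

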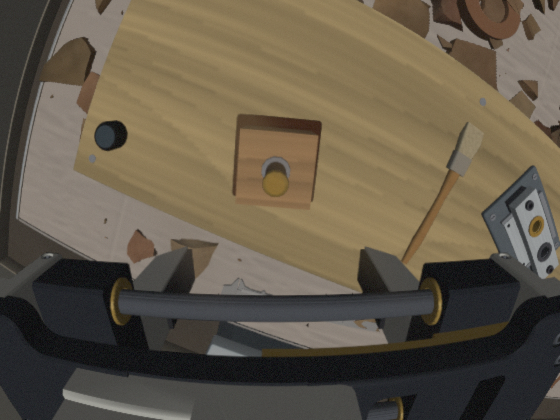

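Run:
```python
from h import *
w=dict(np.load("w1.npz"));f=w["frame"]
a=f[100:220,220:340,::-1];cv2.imwrite("pics/w1c.png",cv2.resize(a,None,fx=5,fy=5,interpolation=2))
hsv=cv2.cvtColor(f,cv2.COLOR_RGB2HSV)
print(hsv[184,275],hsv[170,275],hsv[195,255])
m=cv2.inRange(hsv,(15,150,90),(30,255,255));m[:150]=0;m[215:]=0;m[:,:250]=0;m[:,300:]=0
n,l,st,c=cv2.connectedComponentsWithStats(m);print(st[1:],c[1:])
d=w["depth"];print(d[160:200:4,275])
```

```text
[ 20 153 133] [ 21 114  78] [ 15 117 144]
[[271 174   1   1   1]
 [264 176  20  20 217]
 [265 178   1   2   2]
 [265 181   1   1   1]] [[271.         174.        ]
 [273.78341014 185.87096774]
 [265.         178.5       ]
 [265.         181.        ]]
[0.25834855 0.2451152  0.22839545 0.21199512 0.21325777 0.21245787
 0.21328628 0.21440136 0.21434401 0.21674243]
```

View pics/w1c.png

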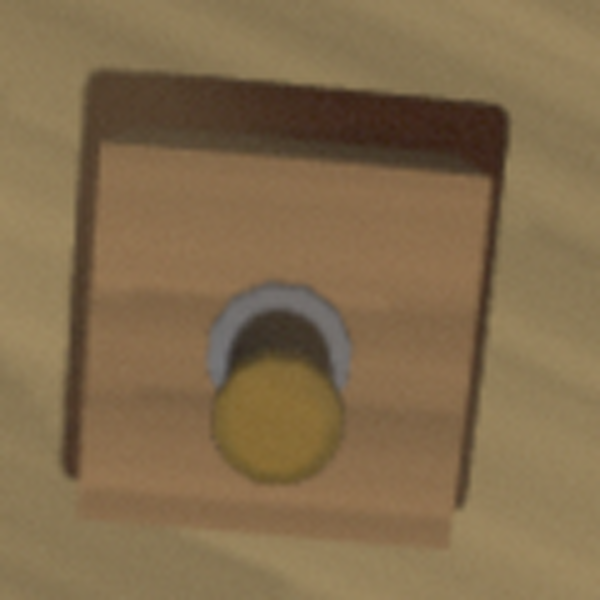

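Run:
```python
from h import *
w=dict(np.load("w1.npz"))
c=lambda u,v:((u+.5)/5-.5+220,(v+.5)/5-.5+100)
print("cap",onz(w,*c(278,420),.177,1)); print("collar",onz(w,*c(279,354),.126,1))
P=[onz(w,*c(*p),.12,1)[:2] for p in [(99,142),(493,176),(450,512),(79,487)]];print(np.array(P).round(4),np.mean(P,0),[np.linalg.norm(P[i]-P[i-1]).round(4) for i in range(4)])
print("brass",onz(w,537,227,.0925,1),"dark",onz(w,545,253,.0925,1))
```

```text
cap [0.45822302 0.18876346 0.177     ]
collar [0.45761986 0.1885244  0.126     ]
[[0.4769 0.2293]
 [0.4983 0.1686]
 [0.4438 0.1503]
 [0.4218 0.2097]] [0.46016858 0.1894782 ] [np.float64(0.0585), np.float64(0.0644), np.float64(0.0575), np.float64(0.0633)]
brass [ 0.53119972 -0.13529644  0.0925    ] dark [ 0.50988684 -0.17916696  0.0925    ]
```

```bash
python3 snap.py wrist:w2
python3 - <<'E'
from h import *
w=dict(np.load("w2.npz"));f=w["frame"];print(w["cam_to_world"][:3,3],np.load("w1.npz")["cam_to_world"][:3,3])
a=f[100:220,220:340,::-1];cv2.imwrite("pics/w2c.png",cv2.resize(a,None,fx=5,fy=5,interpolation=2))
E
```

```text
1.9167 [0.4271 0.1698 0.2269] [-0.83  0.41 -0.09] [-0.019 -0.015  0.073] 1.0016730849667688 [-0.002  0.222 -0.578  1.92   0.139  1.04  -1.791]
[[0.9135, 0.4069, -0.0012], [0.4069, -0.9135, -0.0001], [-0.0011, -0.0004, -1.0]]
[0.50186614 0.20510038 0.38518632] [0.50193453 0.20762663 0.38559115]
```

View pics/w2c.png

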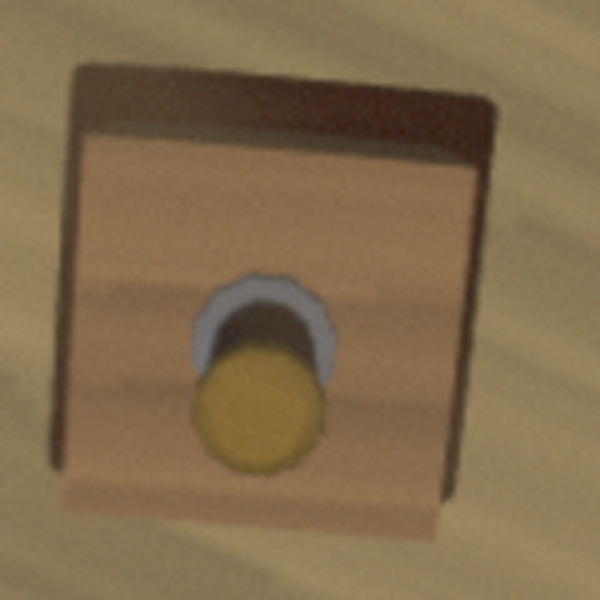

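Run:
```python
from h import *
w=dict(np.load("w2.npz"))
c=lambda u,v:((u+.5)/5-.5+220,(v+.5)/5-.5+100)
print("cap",onz(w,*c(258,410),.177,1)); print("collar",onz(w,*c(263,345),.126,1))
P=[onz(w,*c(*p),.12,1)[:2] for p in [(82,132),(477,166),(435,501),(62,478)]];print(np.mean(P,0))
from cell import observe;print(observe()["position"])
```

```text
cap [0.45818458 0.18893535 0.177     ]
collar [0.45766995 0.18862442 0.126     ]
[0.46035589 0.18977425]
[0.42709216 0.1697884  0.22685256]
```

Request:
arm_command --deltas '[{"xyz":[3.6,-0.48,0],"turn":0,"jaw":0},{"xyz":[3.6,-0.48,2.5],"turn":0,"jaw":0},{"xyz":[3.6,-0.48,6.0],"turn":0,"jaw":0},{"xyz":[3.6,-0.48,6.0],"turn":0,"jaw":0},{"xyz":[3.6,-0.48,6.0],"turn":0,"jaw":0}]'

```text
clock: 2.33
position: [0.4567, 0.1865, 0.166]
ee_rot: [3.072, 0.651, -0.008]
force: [-0.1, 0.4, 0.6]
width: 0.999
```

```bash
python3 snap.py wrist:w3
```

```text
2.3833 [0.4578 0.1875 0.1675] [1.03 0.32 0.36] [-0.004 -0.024  0.003] 0.9987478931916735 [-0.059  0.348 -0.554  1.924  0.225  0.933 -1.875]
[[0.914, 0.4057, -0.002], [0.4057, -0.914, -0.001], [-0.0023, 0.0001, -1.0]]
```

View pics/w3.png

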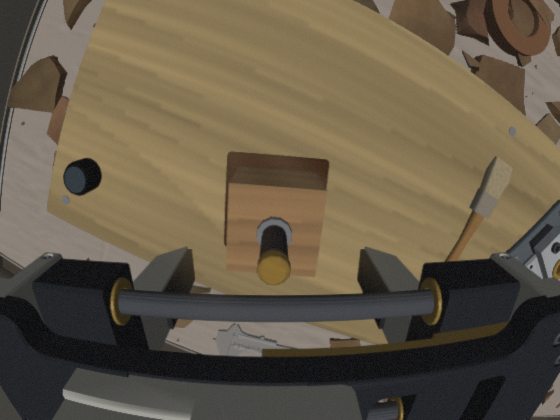

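Run:
```python
from h import *
from cell import observe
w=dict(np.load("w3.npz"));a=w["frame"][200:300,220:340,::-1];cv2.imwrite("pics/w3c.png",cv2.resize(a,None,fx=5,fy=5,interpolation=2))
o=observe();p=o["position"];print(p)
M=R.from_rotvec(o["ee_rot"]).as_matrix();print("cam in tool",M.T@(w["cam_to_world"][:3,3]-p))
for z in (.177,.126): print(proj(w,[p[0],p[1],z],1))
```

```text
[0.45777433 0.18752878 0.16747939]
cam in tool [ 0.08098788  0.00020749 -0.15648502]
(np.float64(275.11262933849696), np.float64(273.07548600371547))
(np.float64(275.19399406535814), np.float64(235.4002356466946))
```

View pics/w3c.png

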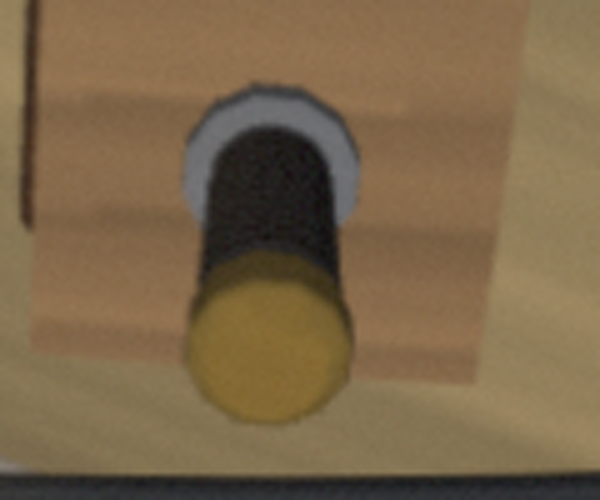

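Run:
```python
from h import *
from cell import observe
w=dict(np.load("w3.npz"));o=observe();p=o["position"];M=R.from_rotvec(o["ee_rot"]).as_matrix()
for (u,v),z in (((273.6,269.6),.177),((274,233.6),.126)):
    q=onz(w,u,v,z,1);print(q,(M.T@(q-p)).round(4))
```

```text
[0.4593245  0.18906002 0.177     ] [ 0.002  -0.0008 -0.0095]
[0.45862415 0.18876197 0.126     ] [ 0.0014 -0.0008  0.0415]
```

Request:
arm_command --deltas '[{"xyz":[0.15,-0.08,2.0],"turn":0,"jaw":0},{"xyz":[0.15,-0.08,3.9],"turn":0,"jaw":0},{"xyz":[0.15,-0.08,3.9],"turn":0,"jaw":0},{"xyz":[0.15,-0.08,3.9],"turn":0,"jaw":0}]' --force 10

```text
clock: 2.72
position: [0.459, 0.1885, 0.1298]
ee_rot: [3.073, 0.65, -0.003]
force: [0.1, 0.1, 0.3]
width: 1.0
```

```bash
python3 snap.py wrist:w4
```

```text
2.7667 [0.4594 0.1889 0.1302] [ 0.62 -0.06  0.61] [ 0.014 -0.005  0.033] 1.0028317492655372 [-0.082  0.397 -0.536  1.964  0.266  0.85  -1.915]
[[0.9142, 0.4053, -0.0004], [0.4053, -0.9142, -0.0006], [-0.0007, 0.0004, -1.0]]
```

View pics/w4.png

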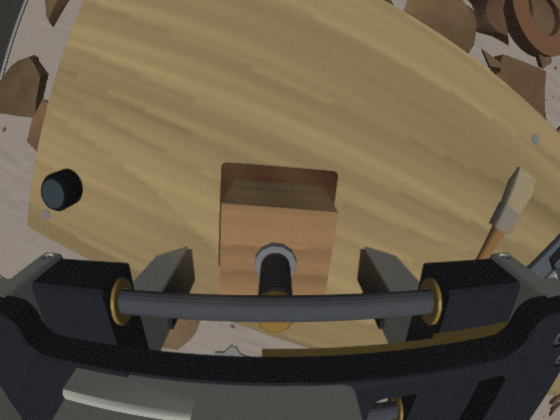

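Request:
arm_command --deltas '[{"xyz":[0,0,0.22],"turn":0,"jaw":100},{"xyz":[0,0,0.22],"turn":0,"jaw":150},{"xyz":[0,0,0.22],"turn":0,"jaw":180},{"xyz":[0,0,0.22],"turn":0,"jaw":230},{"xyz":[0,0,0.22],"turn":0,"jaw":255}]' --force 15

```text
clock: 3.18
position: [0.4595, 0.1889, 0.1284]
ee_rot: [3.073, 0.65, -0.0]
force: [0.5, 0.3, 0.5]
width: 0.685
```

```bash
python3 snap.py
```

```text
3.1833 [0.4595 0.1889 0.1284] [0.52 0.32 0.48] [-0.022  0.001  0.014] 0.6847920551078146 [-0.083  0.4   -0.535  1.966  0.269  0.846 -1.917]
[[0.9142, 0.4052, -0.0], [0.4052, -0.9142, -0.0005], [-0.0002, 0.0004, -1.0]]
```

Request:
arm_command --deltas '[{"xyz":[0,0,0],"turn":0,"jaw":255},{"xyz":[0,0,0],"turn":0,"jaw":255},{"xyz":[0,0,0],"turn":0,"jaw":255},{"xyz":[0,0,0],"turn":0,"jaw":255},{"xyz":[0,0,0],"turn":0,"jaw":255}]'

```text
clock: 3.6
position: [0.4595, 0.189, 0.1283]
ee_rot: [3.073, 0.651, -0.0]
force: [-0.2, -0.4, 0.5]
width: 0.323
```

Request:
arm_command --deltas '[{"xyz":[0,0,0],"turn":0,"jaw":255},{"xyz":[0,0,0],"turn":0,"jaw":255},{"xyz":[0,0,0],"turn":0,"jaw":255}]'

```text
clock: 3.85
position: [0.4595, 0.189, 0.1283]
ee_rot: [3.073, 0.651, -0.0]
force: [-0.6, -0.0, 0.2]
width: 0.185
```

Request:
arm_command --deltas '[{"xyz":[0,0,0],"turn":0,"jaw":255},{"xyz":[0,0,0],"turn":0,"jaw":255},{"xyz":[0,0,0],"turn":0,"jaw":255}]' --force 40

```text
clock: 4.1
position: [0.4594, 0.1891, 0.1283]
ee_rot: [3.073, 0.651, -0.0]
force: [0.9, 0.6, -0.7]
width: 0.174
```

```bash
python3 snap.py wrist:w5
```

```text
4.15 [0.4594 0.1891 0.1283] [ 0.05  0.93 -0.11] [ 0.1    0.057 -0.041] 0.17388185408713014 [-0.083  0.4   -0.535  1.966  0.269  0.846 -1.917]
[[0.9141, 0.4054, -0.0002], [0.4054, -0.9141, -0.0004], [-0.0003, 0.0002, -1.0]]
```

View pics/w5.png

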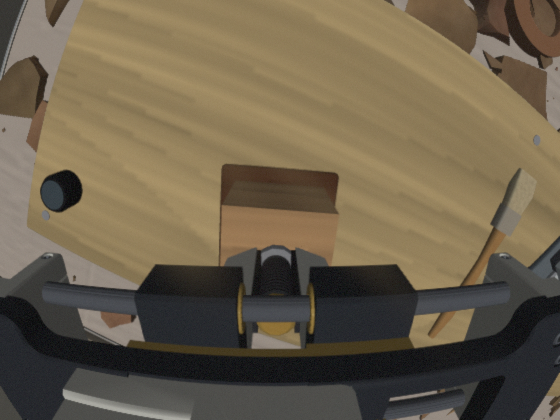

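Request:
arm_command --deltas '[{"xyz":[0,0,-1.0],"turn":0,"jaw":255},{"xyz":[0,0,-3.0],"turn":0,"jaw":255},{"xyz":[0,0,-5.5],"turn":0,"jaw":255},{"xyz":[0,0,-8.0],"turn":0,"jaw":255},{"xyz":[0,0,-8.0],"turn":0,"jaw":255}]'

```text
clock: 4.57
position: [0.4614, 0.1906, 0.2132]
ee_rot: [-3.072, -0.651, -0.01]
force: [1.4, 0.3, -1.4]
width: 0.172
```

```bash
python3 snap.py wrist:w6 side:s6
```

```text
4.6667 [0.4599 0.1892 0.2093] [-0.31 -0.07 -3.65] [-0.034  0.074  0.018] 0.1728501914558332 [-0.042  0.303 -0.569  1.867  0.19   1.024 -1.843]
[[0.9143, 0.4051, 0.0017], [0.4051, -0.9143, 0.0001], [0.0016, 0.0006, -1.0]]
```

View pics/w6.png

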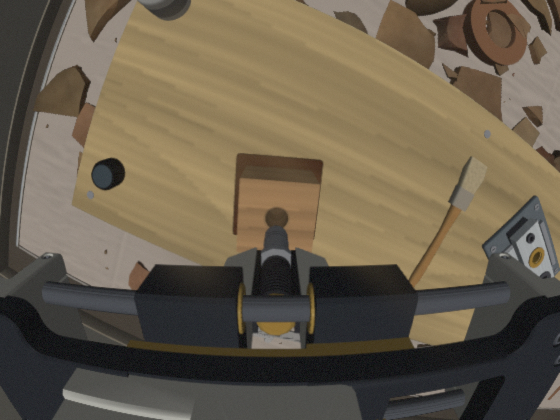

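View pics/s6.png

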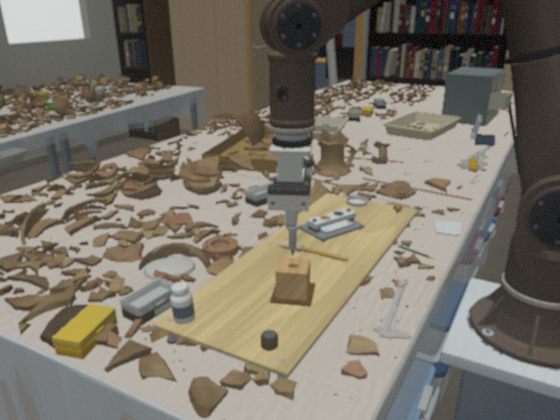

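Run:
```python
from h import *
w=dict(np.load("w6.npz"));f=w["frame"]
print(w["cam_to_world"][:3,3])
a=f[160:300,210:350,::-1];cv2.imwrite("pics/w6c.png",cv2.resize(a,None,fx=5,fy=5,interpolation=2))
```

```text
[0.53511694 0.22366137 0.37193781]
```

View pics/w6c.png

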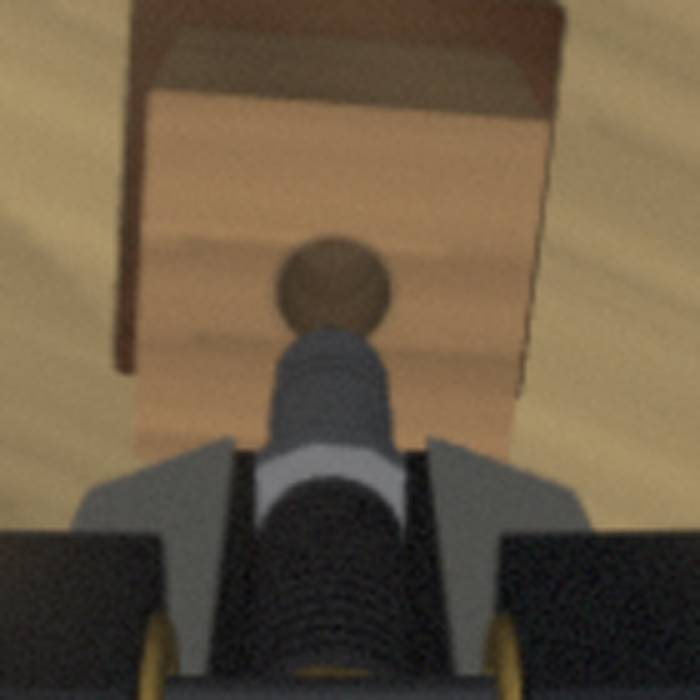

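Run:
```python
from h import *
w=dict(np.load("w6.npz"))
c=lambda u,v:((u+.5)/5-.5+210,(v+.5)/5-.5+160)
q=onz(w,*c(334,292),.12,1);print(q)
from cell import observe;p=observe();print(p["position"],R.from_rotvec(p["ee_rot"]).as_matrix().round(4)[:,2])
print("brass rough",onz(w,537,257,.0925,1))
```

```text
[0.45789792 0.18856061 0.12      ]
[0.45986405 0.18918881 0.20927556] [ 1.7e-03  1.0e-04 -1.0e+00]
brass rough [ 0.5322105  -0.13403227  0.0925    ]
```

Request:
arm_command --deltas '[{"xyz":[-0.6,2.0,0],"turn":0,"jaw":255},{"xyz":[-1.5,5.5,0],"turn":0,"jaw":255},{"xyz":[-2.5,9.3,0],"turn":0,"jaw":255},{"xyz":[-3.4,13.0,0],"turn":0,"jaw":255},{"xyz":[-4.4,16.7,0],"turn":0,"jaw":255}]'

```text
clock: 5.08
position: [0.4864, 0.0167, 0.2081]
ee_rot: [3.073, 0.651, -0.001]
force: [1.6, -0.5, -2.8]
width: 0.172
```

Request:
arm_command --deltas '[{"xyz":[-1.0,3.8,0],"turn":0,"jaw":255},{"xyz":[-2.0,7.6,0],"turn":0,"jaw":255},{"xyz":[-3.0,11.4,0],"turn":0,"jaw":255},{"xyz":[-3.8,14.5,0],"turn":0,"jaw":255},{"xyz":[-4.0,15.6,0],"turn":0,"jaw":255}]'

```text
clock: 5.5
position: [0.5118, -0.1485, 0.2065]
ee_rot: [3.074, 0.641, -0.006]
force: [-0.4, -0.7, -2.7]
width: 0.173
```

Request:
arm_command --deltas '[{"xyz":[0,0,0],"turn":0,"jaw":255},{"xyz":[0,0,0],"turn":0,"jaw":255}]'

```text
clock: 5.67
position: [0.5106, -0.1494, 0.2049]
ee_rot: [3.076, 0.637, -0.011]
force: [1.3, 0.9, -2.9]
width: 0.171
```

```bash
python3 snap.py wrist:w7
python3 - <<'E'
from h import *
w=dict(np.load("w7.npz"));f=w["frame"]
a=f[130:270,200:360,::-1];cv2.imwrite("pics/w7c.png",cv2.resize(a,None,fx=4,fy=4,interpolation=2))
E
```

```text
5.7167 [ 0.5109 -0.1476  0.2054] [-0.46  0.72 -1.84] [ 0.066 -0.013  0.025] 0.17293796456418042 [ 0.495  0.343 -0.41   1.798  0.158  1.038 -1.135]
[[0.9167, 0.3995, -0.0058], [0.3995, -0.9167, -0.0012], [-0.0058, -0.0012, -1.0]]
```

View pics/w7.png

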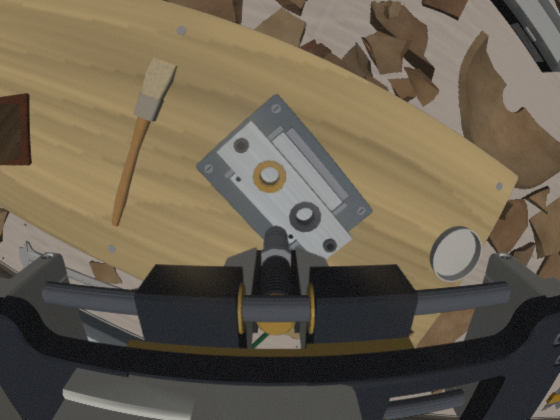

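View pics/w7c.png

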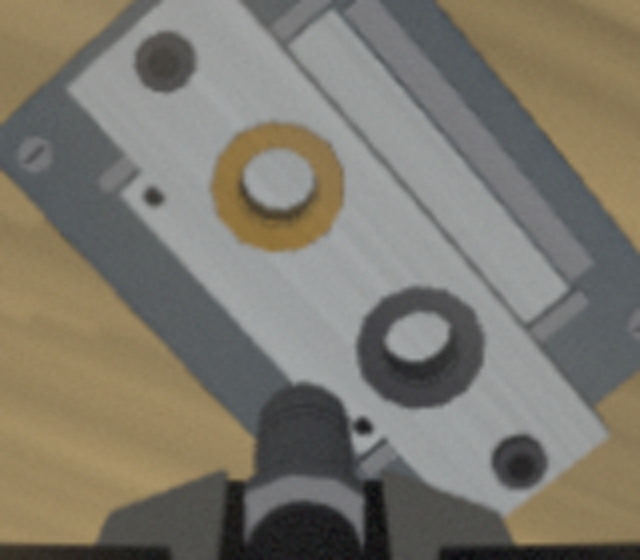

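```bash
cat > ring.py <<'E'
import sys
from h import *
from cell import observe
w=dict(np.load(sys.argv[1]+".npz"));f=w["frame"]
hsv=cv2.cvtColor(f,cv2.COLOR_RGB2HSV);m=cv2.inRange(hsv,(14,140,100),(30,255,255))
x0,y0,x1,y1=map(int,sys.argv[2:6]);mm=np.zeros_like(m);mm[y0:y1,x0:x1]=m[y0:y1,x0:x1]
cs,_=cv2.findContours(mm,0,1);c=max(cs,key=cv2.contourArea);e=cv2.fitEllipse(cv2.convexHull(c));print("ell",e)
q=onz(w,*e[0],.0925,1);o=observe();p=o["position"];M=R.from_rotvec(o["ee_rot"]).as_matrix()
print("ring",q,"tool",M.T@(q-p),"pos",p,"camtool",M.T@(w["cam_to_world"][:3,3]-p))
E
python3 ring.py w7 240 150 300 205
```

```text
ell ((267.1196594238281, 185.8257598876953), (9.854722023010254, 19.54095458984375), 104.30036163330078)
ring [ 0.52329091 -0.13557182  0.0925    ] tool [ 0.0168189  -0.00596737  0.11277841] pos [ 0.51091065 -0.14762715  0.20536653] camtool [ 0.08101306  0.00133003 -0.15776871]
```

```bash
sed -i 's/(14,140,100)/(14,105,90)/' ring.py; python3 ring.py w7 245 150 292 198
python3 - <<'E'
from h import *
w=dict(np.load("w7.npz"))
print(cv2.cvtColor(w["frame"],cv2.COLOR_RGB2HSV)[160:194:3,269].tolist());print(onz(w,268.9,176.25,.0925,1))
E
```

```text
ell ((269.0421142578125, 176.57823181152344), (30.70250129699707, 31.606576919555664), 122.873779296875)
ring [ 0.53137784 -0.13390226  0.0925    ] tool [ 0.02489932 -0.00426727  0.11272952] pos [ 0.51091065 -0.14762715  0.20536653] camtool [ 0.08101306  0.00133003 -0.15776871]
[[19, 26, 138], [19, 122, 140], [19, 106, 142], [83, 7, 155], [90, 2, 157], [80, 5, 158], [90, 3, 156], [36, 9, 146], [19, 109, 84], [20, 142, 135], [20, 145, 141], [26, 11, 156]]
[ 0.53159218 -0.13367949  0.0925    ]
```

Request:
arm_command --deltas '[{"xyz":[1.3,-0.22,0],"turn":0,"jaw":255},{"xyz":[2.6,-0.43,0.5],"turn":0,"jaw":255},{"xyz":[2.6,-0.43,2.0],"turn":0,"jaw":255},{"xyz":[2.6,-0.43,3.0],"turn":0,"jaw":255},{"xyz":[2.6,-0.43,3.0],"turn":0,"jaw":255}]'

```text
clock: 6.13
position: [0.5319, -0.1313, 0.1727]
ee_rot: [-3.073, -0.645, 0.015]
force: [-0.8, -0.3, -3.4]
width: 0.175
```

Request:
arm_command --deltas '[{"xyz":[0,0,0],"turn":0,"jaw":255},{"xyz":[0,0,0],"turn":0,"jaw":255}]'

```text
clock: 6.3
position: [0.5318, -0.1304, 0.1725]
ee_rot: [-3.071, -0.647, 0.016]
force: [-0.0, 0.4, -1.6]
width: 0.17
```

```bash
python3 snap.py wrist:w8
python3 - <<'E'
from h import *
w=dict(np.load("w8.npz"));f=w["frame"]
a=f[170:310,200:360,::-1];cv2.imwrite("pics/w8c.png",cv2.resize(a,None,fx=5,fy=4.99,interpolation=2)[:600])
E
```

```text
6.35 [ 0.532  -0.1308  0.1729] [ 0.26  0.04 -2.53] [ 0.014 -0.036 -0.043] 0.17343756110703407 [ 0.445  0.404 -0.406  1.797  0.188  0.988 -1.193]
[[0.9153, 0.4027, -0.0097], [0.4027, -0.9153, 0.0002], [-0.0088, -0.0041, -1.0]]
```

View pics/w8c.png

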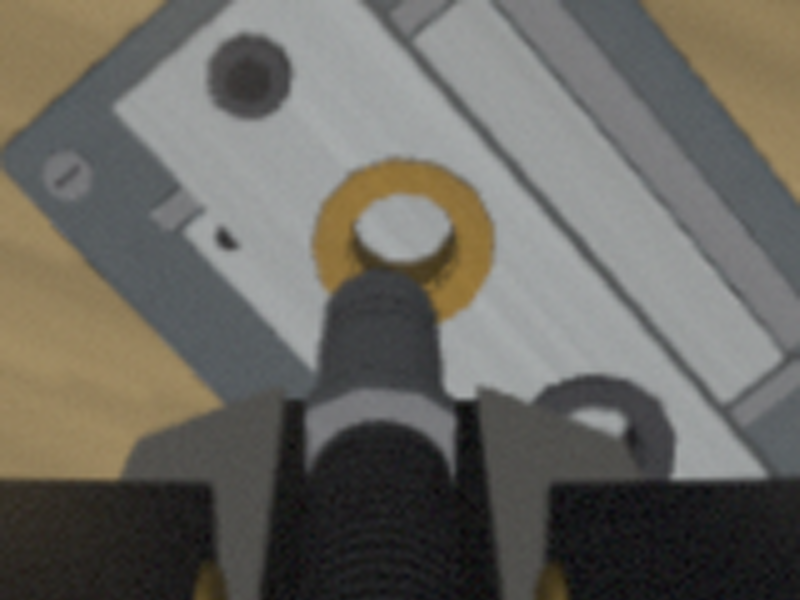

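```bash
python3 ring.py w8 250 195 305 245
python3 - <<'E'
from h import *
from cell import observe
w=dict(np.load("w8.npz"));o=observe();p=o["position"];M=R.from_rotvec(o["ee_rot"]).as_matrix()
print(p,M[:,2])
cr=lambda q:((q[0]-200+.5)*5-.5,(q[1]-170+.5)*5-.5)
for dx in (0,.0015):
  for z,r in ((6,12),(0,12),(-41,8),(-45,5),(-45,3.5),(-59,0)):
    c=M@np.array([dx,0,(8.3-z)/1000])+p
    e=M@np.array([dx+r/1000,0,(8.3-z)/1000])+p
    l=M@np.array([dx,r/1000,(8.3-z)/1000])+p
    print(dx,z,np.round(cr(proj(w,c,1)),0),"far/near edge",np.round(cr(proj(w,e,1)),0),"side",np.round(cr(proj(w,l,1)),0))
E
```

```text
ell ((280.32470703125, 218.569091796875), (32.71415710449219, 35.12187194824219), 89.41240692138672)
ring [ 0.53186044 -0.13370721  0.0925    ] tool [-0.00061634  0.00294995  0.08044058] pos [ 0.53201935 -0.13077834  0.17294356] camtool [ 0.08189867 -0.00065295 -0.15782235]
[ 0.53201935 -0.13077834  0.17294356] [-9.72882065e-03  2.42817349e-04 -9.99952644e-01]
0 6 [386. 471.] far/near edge [386. 372.] side [495. 471.]
0 0 [386. 447.] far/near edge [386. 350.] side [492. 447.]
0 -41 [385. 315.] far/near edge [385. 260.] side [444. 315.]
0 -45 [385. 304.] far/near edge [385. 271.] side [421. 304.]
0 -45 [385. 304.] far/near edge [385. 281.] side [410. 304.]
0 -59 [385. 270.] far/near edge [385. 270.] side [385. 270.]
0.0015 6 [386. 459.] far/near edge [386. 359.] side [495. 459.]
0.0015 0 [386. 436.] far/near edge [386. 338.] side [492. 435.]
0.0015 -41 [385. 305.] far/near edge [385. 250.] side [444. 305.]
0.0015 -45 [385. 294.] far/near edge [385. 260.] side [421. 294.]
0.0015 -45 [385. 294.] far/near edge [385. 271.] side [410. 294.]
0.0015 -59 [385. 260.] far/near edge [385. 260.] side [385. 260.]
```

Run:
```python
from h import *
L=[]
for n in ("w4","w5","w7","w8"):
    f=dict(np.load(n+".npz"))["frame"][215:340,230:320,::-1];L.append(cv2.resize(f,None,fx=2.2,fy=4.4,interpolation=2) if 0 else cv2.resize(f,(198*2,275*2),interpolation=2)[:,:])
top=np.hstack(L[:2]);bot=np.hstack(L[2:]);cv2.imwrite("pics/cmp1.png",top);cv2.imwrite("pics/cmp2.png",bot)
```

View pics/cmp1.png

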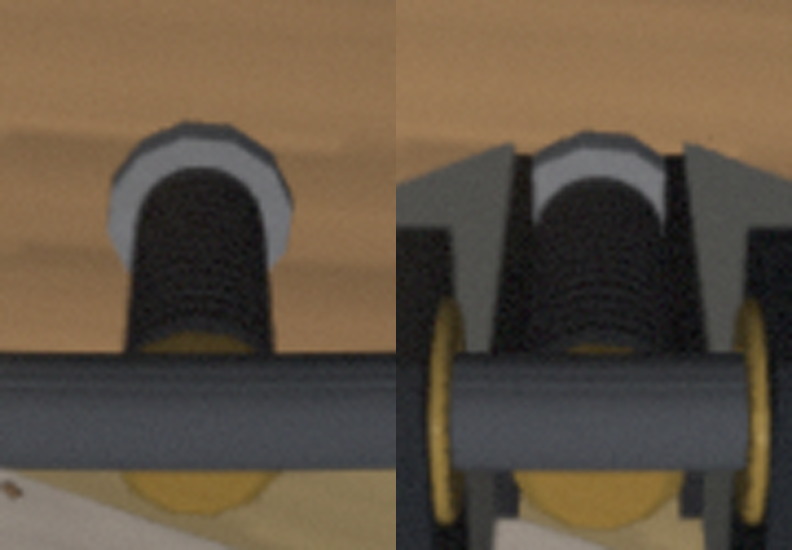

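View pics/cmp2.png

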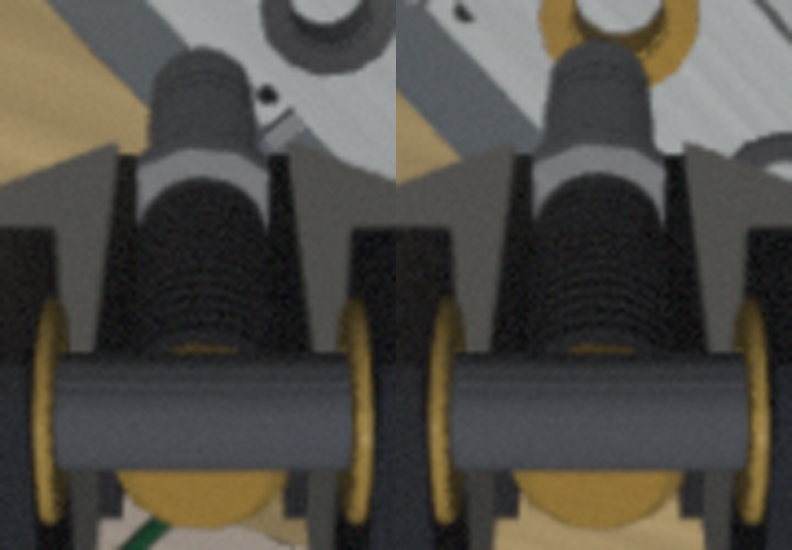

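Request:
arm_command --deltas '[{"xyz":[0.09,0.35,0],"turn":0,"jaw":255},{"xyz":[0.09,0.35,0.5],"turn":0,"jaw":255},{"xyz":[0.09,0.35,0.9],"turn":0,"jaw":255},{"xyz":[0.09,0.35,0.9],"turn":0,"jaw":255},{"xyz":[0.09,0.35,0.9],"turn":0,"jaw":255}]'

```text
clock: 6.77
position: [0.5339, -0.1337, 0.1636]
ee_rot: [-3.072, -0.646, 0.016]
force: [-0.3, -0.8, -3.0]
width: 0.175
```

```bash
python3 snap.py wrist:w9 ; python3 ring.py w9 245 195 305 262
python3 - <<'E'
from h import *
w=dict(np.load("w9.npz"));f=w["frame"]
a=f[170:290,200:360,::-1];cv2.imwrite("pics/w9c.png",cv2.resize(a,None,fx=5,fy=5,interpolation=2)[:600])
E
```

```text
6.8167 [ 0.534  -0.1336  0.1638] [-0.85  0.71 -2.37] [ 0.011 -0.037  0.014] 0.17725580753859327 [ 0.446  0.418 -0.402  1.801  0.194  0.971 -1.194]
[[0.9153, 0.4025, -0.01], [0.4026, -0.9154, 0.0004], [-0.009, -0.0044, -0.9999]]
ell ((275.31475830078125, 222.92324829101562), (33.151336669921875, 36.797115325927734), 92.3938217163086)
ring [ 0.53209027 -0.13361306  0.0925    ] tool [-0.00112307 -0.00049893  0.07131078] pos [ 0.53403464 -0.13364265  0.16379485] camtool [ 0.08169229 -0.00027105 -0.15799891]
```

View pics/w9c.png

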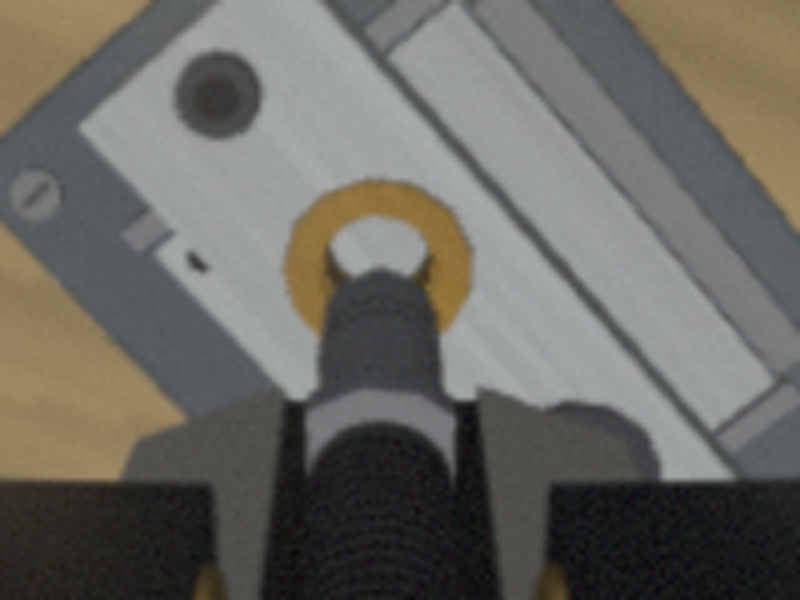

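Request:
arm_command --deltas '[{"xyz":[0,0,0.6],"turn":0,"jaw":255},{"xyz":[0,0,1.2],"turn":0,"jaw":255},{"xyz":[0,0,1.7],"turn":0,"jaw":255},{"xyz":[0,0,2.0],"turn":0,"jaw":255},{"xyz":[0,0,2.0],"turn":0,"jaw":255}]'

```text
clock: 7.23
position: [0.5332, -0.1336, 0.1427]
ee_rot: [-3.071, -0.645, 0.018]
force: [0.1, 0.3, -3.0]
width: 0.171
```

```bash
python3 snap.py wrist:w10
python3 - <<'E'
from h import *
w=dict(np.load("w10.npz"));f=w["frame"]
a=f[170:290,200:360,::-1];cv2.imwrite("pics/w10c.png",cv2.resize(a,None,fx=5,fy=5,interpolation=2)[:600])
E
```

```text
7.2833 [ 0.5335 -0.1335  0.1432] [-0.34 -0.29 -1.61] [ 0.004 -0.082  0.003] 0.17265496791942994 [ 0.44   0.441 -0.397  1.825  0.208  0.928 -1.206]
[[0.9153, 0.4026, -0.0111], [0.4027, -0.9153, 0.0006], [-0.0099, -0.005, -0.9999]]
```

View pics/w10c.png

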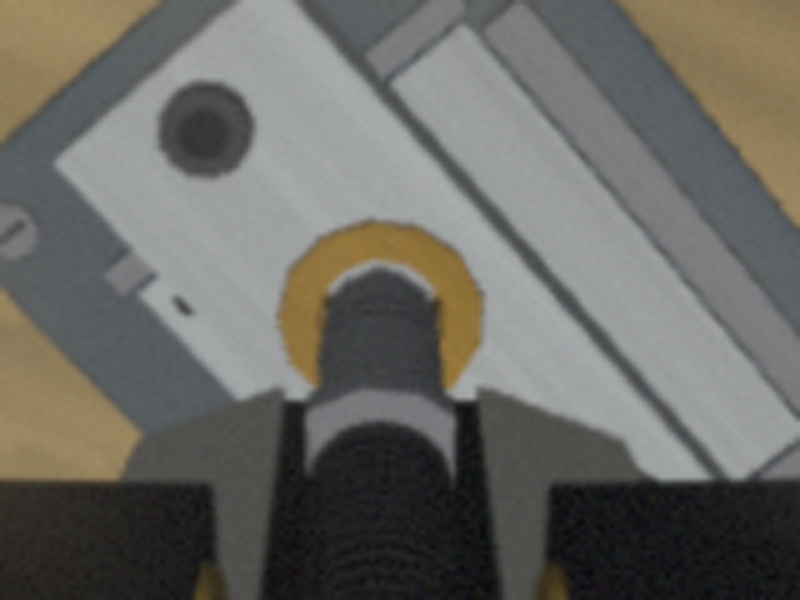

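Request:
arm_command --deltas '[{"xyz":[0,0,0.1],"turn":0,"jaw":255},{"xyz":[0,0,0.2],"turn":0,"jaw":255},{"xyz":[0,0,0.3],"turn":0,"jaw":255},{"xyz":[0,0,0.3],"turn":0,"jaw":255},{"xyz":[0,0,0.3],"turn":0,"jaw":255}]'

```text
clock: 7.7
position: [0.5335, -0.1336, 0.1403]
ee_rot: [-3.072, -0.646, 0.017]
force: [0.6, 0.0, -2.7]
width: 0.17
```

```bash
cat > fs.py <<'E'
from h import *
from cell import observe,get_image
import sys
fs=[];ps=[];ts=[]
for i in range(int(sys.argv[1]) if len(sys.argv)>1 else 3):
    if i: get_image("wrist")
    o=observe();fs.append(o["force"]);ps.append(o["position"]);ts.append(o["ft_torque"])
print(o["clock"],np.round(fs,1).tolist(),"mean",np.mean(fs,0).round(2),"t",np.mean(ts,0).round(3),"pos",np.mean(ps,0).round(5),ps[-1].round(4),"zax",R.from_rotvec(o["ee_rot"]).as_matrix()[:,2].round(4),o["width"])
E
python3 fs.py 4
```

```text
7.85 [[0.6, 0.0, -2.7], [-0.2, 0.3, -2.3], [0.2, -0.5, -2.5], [0.2, -0.1, -2.3]] mean [ 0.22 -0.1  -2.47] t [ 0.011 -0.032 -0.011] pos [ 0.53352 -0.13356  0.14032] [ 0.5335 -0.1335  0.1403] zax [-1.080e-02  6.000e-04 -9.999e-01] 0.1770948703377194
```

Request:
arm_command --deltas '[{"xyz":[0,0,0.1],"turn":0,"jaw":255},{"xyz":[0,0,0.2],"turn":0,"jaw":255},{"xyz":[0,0,0.2],"turn":0,"jaw":255}]'

```text
clock: 8.1
position: [0.5334, -0.1336, 0.1381]
ee_rot: [-3.072, -0.646, 0.017]
force: [-0.3, 0.2, -3.4]
width: 0.174
```

```bash
python3 fs.py 3
```

```text
8.2 [[-0.3, 0.2, -3.4], [-0.2, 0.7, -2.6], [-0.6, 0.3, -2.8]] mean [-0.35  0.43 -2.92] t [-0.016 -0.037  0.006] pos [ 0.53341 -0.13354  0.13819] [ 0.5335 -0.1335  0.1382] zax [-1.100e-02  6.000e-04 -9.999e-01] 0.1719823674509067
```

Request:
arm_command --deltas '[{"xyz":[0,0,0.1],"turn":0,"jaw":255},{"xyz":[0,0,0.2],"turn":0,"jaw":255},{"xyz":[0,0,0.2],"turn":0,"jaw":255}]'

```text
clock: 8.45
position: [0.5333, -0.1335, 0.136]
ee_rot: [-3.071, -0.646, 0.017]
force: [-0.5, 0.6, -3.0]
width: 0.172
```

```bash
python3 fs.py 3
```

```text
8.55 [[-0.5, 0.6, -3.0], [-0.7, 0.2, -2.0], [-0.4, -0.7, -2.2]] mean [-0.56  0.06 -2.39] t [-0.017 -0.043  0.028] pos [ 0.53335 -0.13354  0.13611] [ 0.5334 -0.1336  0.1362] zax [-1.110e-02  6.000e-04 -9.999e-01] 0.17044214510415384
```

Request:
arm_command --deltas '[{"xyz":[0,0,0.1],"turn":0,"jaw":255},{"xyz":[0,0,0.15],"turn":0,"jaw":255},{"xyz":[0,0,0.15],"turn":0,"jaw":255}]' --force 50

```text
clock: 8.8
position: [0.5333, -0.1335, 0.1346]
ee_rot: [-3.071, -0.646, 0.017]
force: [-0.1, -0.5, -2.8]
width: 0.17
```

```bash
python3 fs.py 3
```

```text
8.9 [[-0.1, -0.5, -2.8], [-0.9, -0.6, -2.2], [0.2, -0.6, -3.0]] mean [-0.24 -0.56 -2.66] t [ 0.002 -0.028 -0.001] pos [ 0.53336 -0.13355  0.13463] [ 0.5334 -0.1336  0.1347] zax [-1.120e-02  7.000e-04 -9.999e-01] 0.17315611071545367
```

Request:
arm_command --deltas '[{"xyz":[0,0,0.1],"turn":0,"jaw":255},{"xyz":[0,0,0.15],"turn":0,"jaw":255},{"xyz":[0,0,0.15],"turn":0,"jaw":255}]'

```text
clock: 9.15
position: [0.5335, -0.1335, 0.1334]
ee_rot: [-3.072, -0.646, 0.016]
force: [-0.6, 1.0, 2.2]
width: 0.172
```

```bash
python3 fs.py 3
```

```text
9.25 [[-0.6, 1.0, 2.2], [0.7, 0.6, 1.2], [0.3, 0.9, 1.4]] mean [0.13 0.84 1.63] t [0.027 0.138 0.001] pos [ 0.53354 -0.13355  0.13341] [ 0.5336 -0.1336  0.1334] zax [-1.070e-02  5.000e-04 -9.999e-01] 0.17087048089818238
```

Request:
arm_command --deltas '[{"xyz":[0,0,0.1],"turn":0,"jaw":255},{"xyz":[0,0,0.2],"turn":0,"jaw":255},{"xyz":[0,0,0.3],"turn":0,"jaw":255},{"xyz":[0,0,0.3],"turn":0,"jaw":255}]' --force 60

```text
clock: 9.58
position: [0.5336, -0.1335, 0.1303]
ee_rot: [-3.072, -0.646, 0.016]
force: [-0.6, 0.7, 2.6]
width: 0.17
```

```bash
python3 fs.py 3
```

```text
9.6833 [[-0.6, 0.7, 2.6], [-0.4, 0.1, 3.9], [-0.4, 0.3, 3.5]] mean [-0.46  0.4   3.32] t [0.037 0.153 0.013] pos [ 0.53359 -0.13353  0.13038] [ 0.5336 -0.1335  0.1304] zax [-1.060e-02  6.000e-04 -9.999e-01] 0.16819194823609296
```

```bash
python3 snap.py wrist:w11
python3 - <<'E'
from h import *
L=[]
for n in ("w10","w11"):
    f=dict(np.load(n+".npz"))["frame"][205:330,230:320,::-1];L.append(cv2.resize(f,(396,550),interpolation=2))
cv2.imwrite("pics/cmp3.png",np.hstack(L))
E
```

```text
9.7333 [ 0.5336 -0.1336  0.1304] [-0.89  0.79  3.13] [-0.014  0.185 -0.011] 0.17316997082776592 [ 0.436  0.456 -0.392  1.838  0.217  0.901 -1.214]
[[0.9153, 0.4026, -0.0106], [0.4026, -0.9154, 0.0006], [-0.0095, -0.0048, -0.9999]]
```

View pics/cmp3.png

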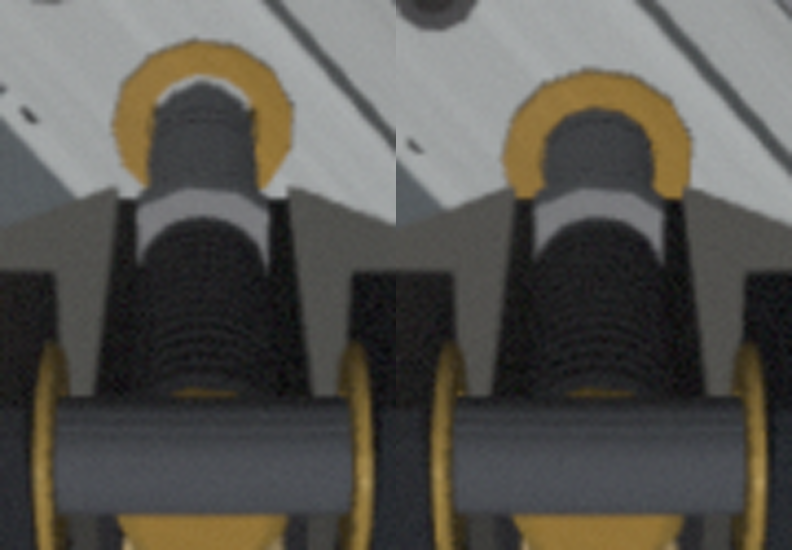

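Request:
arm_command --deltas '[{"xyz":[0,0,0.1],"turn":0,"jaw":255},{"xyz":[0,0,0.2],"turn":0,"jaw":255},{"xyz":[0,0,0.2],"turn":0,"jaw":255},{"xyz":[0,0,0.2],"turn":0,"jaw":255}]'

```text
clock: 10.07
position: [0.5336, -0.1335, 0.1285]
ee_rot: [-3.072, -0.646, 0.016]
force: [-0.5, 0.6, 3.8]
width: 0.168
```

```bash
python3 fs.py 3
```

```text
10.1667 [[-0.5, 0.6, 3.8], [-0.5, -0.5, 3.8], [-1.3, -0.6, 6.6]] mean [-0.79 -0.15  4.73] t [ 0.004  0.261 -0.017] pos [ 0.53364 -0.13353  0.12848] [ 0.5336 -0.1335  0.1285] zax [-1.040e-02  5.000e-04 -9.999e-01] 0.16996984041959523
```

```bash
python3 fs.py 10;python3 snap.py wrist:w12
python3 - <<'E'
from h import *
L=[]
for n in ("w10","w12"):
    f=dict(np.load(n+".npz"))["frame"][240:300,250:300,::-1];L.append(cv2.resize(f,(400,480),interpolation=2))
cv2.imwrite("pics/cmp4.png",np.hstack(L))
E
```

```text
10.6167 [[-1.3, -0.6, 6.6], [-0.7, 1.2, 4.8], [-0.7, 0.3, 5.9], [-1.1, 0.0, 3.9], [-0.8, 0.4, 3.6], [-0.4, -0.5, 5.0], [-1.3, 0.1, 3.6], [-0.4, 0.9, 5.7], [-0.4, 0.1, 4.9], [-1.4, -0.3, 4.2]] mean [-0.83  0.15  4.82] t [ 0.053  0.243 -0.02 ] pos [ 0.53363 -0.13354  0.12847] [ 0.5336 -0.1335  0.1285] zax [-1.040e-02  5.000e-04 -9.999e-01] 0.1687133249560064
10.6667 [ 0.5336 -0.1336  0.1285] [-0.43 -0.33  3.2 ] [ 0.044  0.261 -0.015] 0.17023191208291305 [ 0.435  0.458 -0.392  1.84   0.218  0.896 -1.215]
[[0.9153, 0.4026, -0.0105], [0.4026, -0.9154, 0.0006], [-0.0094, -0.0047, -0.9999]]
```

View pics/cmp4.png

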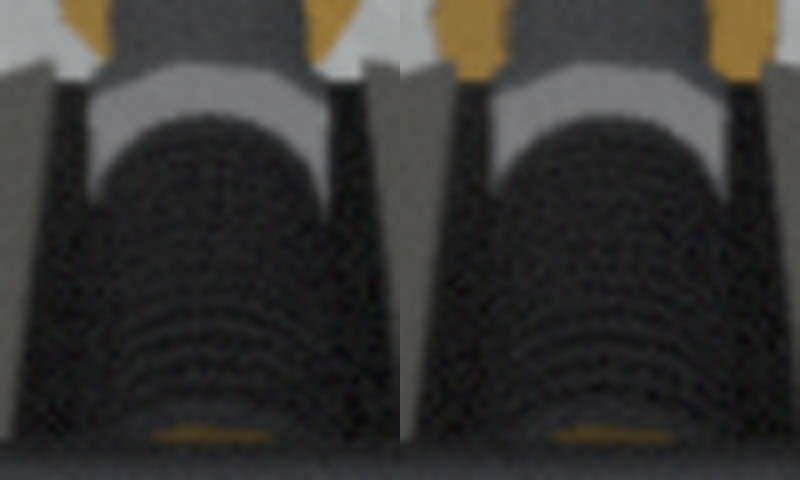

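Request:
arm_command --deltas '[{"xyz":[0,0,0.05],"turn":0,"jaw":255},{"xyz":[0,0,0.1],"turn":0,"jaw":255},{"xyz":[0,0,0.1],"turn":0,"jaw":255}]'

```text
clock: 10.92
position: [0.5337, -0.1336, 0.1277]
ee_rot: [-3.072, -0.646, 0.016]
force: [-1.3, -0.2, 6.1]
width: 0.169
```

```bash
python3 fs.py 6
```

```text
11.1667 [[-1.3, -0.2, 6.1], [-0.4, 0.1, 7.3], [-1.3, 1.7, 5.8], [-0.5, 0.8, 7.4], [-1.6, -0.1, 5.8], [-1.4, -0.0, 7.7]] mean [-1.1   0.38  6.67] t [ 0.069  0.395 -0.018] pos [ 0.5337  -0.13355  0.12769] [ 0.5337 -0.1335  0.1277] zax [-1.020e-02  4.000e-04 -9.999e-01] 0.16828408386362342
```

Request:
arm_command --deltas '[{"xyz":[0,0,0.05],"turn":0,"jaw":255},{"xyz":[0,0,0.1],"turn":0,"jaw":255},{"xyz":[0,0,0.1],"turn":0,"jaw":255}]'

```text
clock: 11.42
position: [0.5338, -0.1335, 0.1271]
ee_rot: [-3.072, -0.646, 0.015]
force: [-2.9, 0.9, 8.8]
width: 0.17
```

```bash
python3 fs.py 6
```

```text
11.6667 [[-2.9, 0.9, 8.8], [-2.4, 0.6, 6.0], [-1.9, 0.4, 4.4], [-2.1, 1.3, 7.3], [-1.7, 0.5, 7.7], [-1.8, 0.1, 9.9]] mean [-2.12  0.63  7.35] t [ 0.086  0.532 -0.011] pos [ 0.53376 -0.13354  0.12704] [ 0.5338 -0.1335  0.127 ] zax [-1.000e-02  3.000e-04 -9.999e-01] 0.17060114935335652
```

Request:
arm_command --deltas '[{"xyz":[-0.04,-0.02,0.03],"turn":0,"jaw":255},{"xyz":[-0.05,-0.02,0.08],"turn":0,"jaw":255},{"xyz":[-0.05,-0.02,0.08],"turn":0,"jaw":255}]'

```text
clock: 11.92
position: [0.5336, -0.1335, 0.1268]
ee_rot: [-3.072, -0.646, 0.014]
force: [-0.9, 0.9, 9.1]
width: 0.174
```

```bash
python3 fs.py 6
```

```text
12.1667 [[-0.9, 0.9, 9.1], [-1.1, 0.4, 9.7], [-0.8, 1.1, 9.4], [-1.3, 1.0, 8.4], [-1.0, -0.5, 9.4], [-0.8, -0.4, 9.2]] mean [-0.97  0.42  9.19] t [ 0.091  0.402 -0.004] pos [ 0.53362 -0.13355  0.12675] [ 0.5336 -0.1335  0.1267] zax [-9.e-03  1.e-04 -1.e+00] 0.1680510336453148
```

Request:
arm_command --deltas '[{"xyz":[-0.02,-0.01,0.03],"turn":0,"jaw":255},{"xyz":[-0.02,-0.01,0.07],"turn":0,"jaw":255},{"xyz":[-0.02,-0.01,0.07],"turn":0,"jaw":255}]'

```text
clock: 12.42
position: [0.5337, -0.1336, 0.1266]
ee_rot: [-3.073, -0.646, 0.013]
force: [-2.0, -0.2, 9.2]
width: 0.17
```

```bash
python3 fs.py 5
```

```text
12.6167 [[-2.0, -0.2, 9.2], [-2.1, 0.6, 9.3], [-2.1, 0.2, 9.1], [-1.4, -0.3, 9.4], [-1.3, 1.3, 9.8]] mean [-1.79  0.34  9.37] t [ 0.07   0.545 -0.029] pos [ 0.53367 -0.13353  0.12656] [ 0.5337 -0.1335  0.1266] zax [-8.4e-03 -1.0e-04 -1.0e+00] 0.17399420533757085
```

Request:
arm_command --deltas '[{"xyz":[-0.05,-0.02,0.05],"turn":0,"jaw":255},{"xyz":[-0.05,-0.02,0.1],"turn":0,"jaw":255},{"xyz":[-0.05,-0.02,0.1],"turn":0,"jaw":255}]'

```text
clock: 12.87
position: [0.5336, -0.1335, 0.1262]
ee_rot: [-3.073, -0.646, 0.011]
force: [-2.2, 1.0, 10.1]
width: 0.17
```

```bash
python3 fs.py 5
```

```text
13.0667 [[-2.2, 1.0, 10.1], [-1.4, 1.2, 9.2], [-1.2, -0.0, 9.1], [-1.8, -0.2, 9.9], [-2.0, -0.1, 9.2]] mean [-1.71  0.38  9.5 ] t [ 0.095  0.446 -0.005] pos [ 0.53359 -0.13353  0.12618] [ 0.5336 -0.1335  0.1261] zax [-7.4e-03 -3.0e-04 -1.0e+00] 0.16627578190475015
```

Request:
arm_command --deltas '[{"xyz":[-0.03,-0.01,0.05],"turn":0,"jaw":255},{"xyz":[-0.03,-0.01,0.1],"turn":0,"jaw":255},{"xyz":[-0.03,-0.01,0.1],"turn":0,"jaw":255}]'

```text
clock: 13.32
position: [0.5336, -0.1335, 0.1257]
ee_rot: [-3.073, -0.646, 0.01]
force: [-1.4, 0.7, 9.4]
width: 0.169
```

```bash
python3 fs.py 5
```

```text
13.5167 [[-1.4, 0.7, 9.4], [-2.5, 1.6, 9.1], [-1.1, 0.8, 8.9], [-2.3, 1.1, 8.3], [-2.1, 0.6, 8.1]] mean [-1.87  0.96  8.77] t [ 0.116  0.504 -0.018] pos [ 0.53358 -0.13349  0.12569] [ 0.5336 -0.1335  0.1256] zax [-6.6e-03 -4.0e-04 -1.0e+00] 0.16893872673441362
```

```bash
python3 snap.py wrist:w13
python3 - <<'E'
from h import *
L=[]
for n in ("w10","w13"):
    f=dict(np.load(n+".npz"))["frame"][240:300,250:300,::-1];L.append(cv2.resize(f,(400,480),interpolation=2))
cv2.imwrite("pics/cmp5.png",np.hstack(L))
E
```

```text
13.5667 [ 0.5335 -0.1335  0.1256] [-1.36  0.15  7.75] [0.099 0.381 0.012] 0.17130504100685023 [ 0.435  0.459 -0.391  1.847  0.221  0.885 -1.218]
[[0.9153, 0.4027, -0.0066], [0.4027, -0.9153, -0.0005], [-0.0063, -0.0022, -1.0]]
```

View pics/cmp5.png

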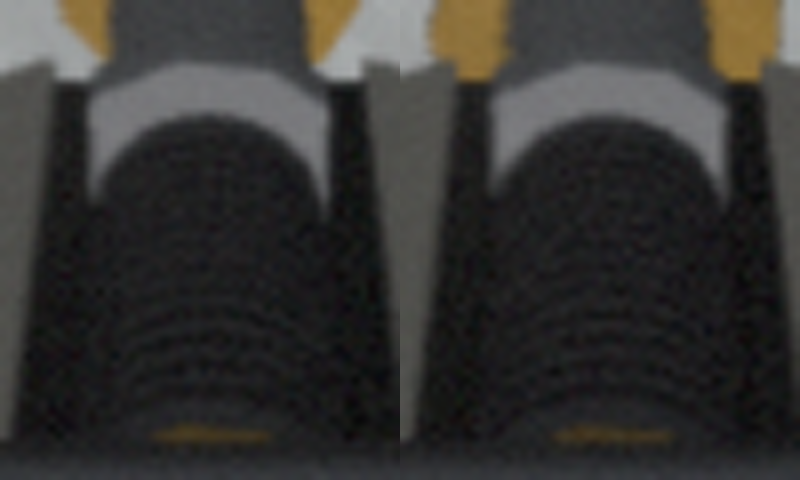

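Request:
arm_command --deltas '[{"xyz":[-0.03,-0.01,0.04],"turn":0,"jaw":255},{"xyz":[-0.03,-0.01,0.07],"turn":0,"jaw":255}]'

```text
clock: 13.73
position: [0.5335, -0.1335, 0.1254]
ee_rot: [-3.074, -0.646, 0.009]
force: [-1.3, 1.5, 8.9]
width: 0.166
```

```bash
python3 fs.py 5
```

```text
13.9333 [[-1.3, 1.5, 8.9], [-1.5, 0.4, 7.8], [-1.3, 2.1, 7.6], [-1.5, 0.5, 7.5], [-1.7, 0.7, 6.9]] mean [-1.46  1.05  7.73] t [0.09  0.346 0.013] pos [ 0.53349 -0.13351  0.1253 ] [ 0.5334 -0.1335  0.1252] zax [-6.2e-03 -5.0e-04 -1.0e+00] 0.16489319203329392
```

Request:
arm_command --deltas '[{"xyz":[-0.02,-0.01,0.04],"turn":0,"jaw":255},{"xyz":[-0.02,-0.01,0.07],"turn":0,"jaw":255}]'

```text
clock: 14.1
position: [0.5334, -0.1335, 0.1248]
ee_rot: [-3.074, -0.646, 0.009]
force: [-0.9, -0.6, 7.0]
width: 0.173
```

```bash
python3 fs.py 6
```

```text
14.35 [[-0.9, -0.6, 7.0], [-1.1, 0.5, 6.8], [-0.7, 0.7, 4.5], [-1.1, 0.0, 5.3], [-1.3, 0.7, 5.6], [-0.3, 0.4, 4.5]] mean [-0.91  0.28  5.6 ] t [ 0.061  0.245 -0.003] pos [ 0.53342 -0.13347  0.1247 ] [ 0.5334 -0.1335  0.1246] zax [-5.7e-03 -5.0e-04 -1.0e+00] 0.1675054787979398
```

Request:
arm_command --deltas '[{"xyz":[-0.01,-0.01,0.03],"turn":0,"jaw":255},{"xyz":[-0.01,-0.01,0.05],"turn":0,"jaw":255}]'

```text
clock: 14.52
position: [0.5334, -0.1334, 0.1242]
ee_rot: [-3.074, -0.646, 0.009]
force: [-1.4, 1.5, 4.1]
width: 0.168
```

```bash
python3 fs.py 6
```

```text
14.7667 [[-1.4, 1.5, 4.1], [-1.1, 0.7, 3.9], [-1.9, 0.3, 3.4], [-1.0, 1.0, 4.5], [0.5, 0.1, 3.4], [-0.6, -0.0, 3.8]] mean [-0.93  0.6   3.84] t [-0.013  0.112 -0.015] pos [ 0.53332 -0.13344  0.12413] [ 0.5333 -0.1334  0.1241] zax [-5.7e-03 -5.0e-04 -1.0e+00] 0.17244857848806347
```

Request:
arm_command --deltas '[{"xyz":[-0.01,0,0.03],"turn":0,"jaw":255},{"xyz":[-0.01,0,0.05],"turn":0,"jaw":255}]'

```text
clock: 14.93
position: [0.5332, -0.1334, 0.1235]
ee_rot: [-3.074, -0.646, 0.009]
force: [0.6, 0.8, 2.9]
width: 0.172
```

```bash
python3 fs.py 6
```

```text
15.1833 [[0.6, 0.8, 2.9], [-0.0, 1.6, 3.2], [-0.3, -0.4, 3.1], [-0.6, 1.6, 2.0], [0.2, -0.3, 2.2], [-0.1, -0.0, 2.0]] mean [-0.04  0.55  2.55] t [ 0.044 -0.024 -0.006] pos [ 0.53322 -0.13344  0.12349] [ 0.5332 -0.1334  0.1235] zax [-5.7e-03 -4.0e-04 -1.0e+00] 0.17234395800850968
```

Request:
arm_command --deltas '[{"xyz":[0,0,0.02],"turn":0,"jaw":255},{"xyz":[0,0,0.04],"turn":0,"jaw":255}]'

```text
clock: 15.35
position: [0.5332, -0.1334, 0.1231]
ee_rot: [-3.074, -0.646, 0.009]
force: [0.3, 0.5, 3.8]
width: 0.167
```

```bash
python3 fs.py 6
```

```text
15.6 [[0.3, 0.5, 3.8], [1.2, 0.5, 3.1], [-0.0, 0.2, 3.0], [0.1, 0.7, 2.9], [0.6, 0.3, 3.1], [-0.1, -0.5, 3.2]] mean [0.35 0.27 3.19] t [ 0.046 -0.037 -0.017] pos [ 0.53322 -0.13345  0.12311] [ 0.5332 -0.1335  0.1231] zax [-5.7e-03 -5.0e-04 -1.0e+00] 0.1686437629970532
```

Request:
arm_command --deltas '[{"xyz":[0,0,-0.5],"turn":0,"jaw":255},{"xyz":[0,0,-1.5],"turn":0,"jaw":255},{"xyz":[0,0,-2.7],"turn":0,"jaw":255},{"xyz":[0,0,-4.5],"turn":0,"jaw":255},{"xyz":[0,0,-6.5],"turn":0,"jaw":255}]'

```text
clock: 16.02
position: [0.5325, -0.1333, 0.1885]
ee_rot: [-3.073, -0.646, 0.013]
force: [1.2, -0.4, -2.3]
width: 0.169
```

Request:
arm_command --deltas '[{"xyz":[0,0,-1.2],"turn":0,"jaw":255},{"xyz":[0,0,-2.2],"turn":0,"jaw":255},{"xyz":[0,0,-2.6],"turn":0,"jaw":255},{"xyz":[0,0,-2.6],"turn":0,"jaw":255}]'

```text
clock: 16.35
position: [0.533, -0.1334, 0.2154]
ee_rot: [-3.073, -0.646, 0.011]
force: [0.7, 0.6, -2.7]
width: 0.172
```

```bash
python3 snap.py wrist:w14
```

```text
16.4 [ 0.5326 -0.1333  0.2145] [ 0.21  0.24 -2.36] [0.048 0.001 0.006] 0.1703594715962598 [ 0.458  0.364 -0.414  1.743  0.164  1.077 -1.166]
[[0.9152, 0.4028, -0.0082], [0.4028, -0.9153, 0.0], [-0.0075, -0.0033, -1.0]]
```

View pics/w14.png

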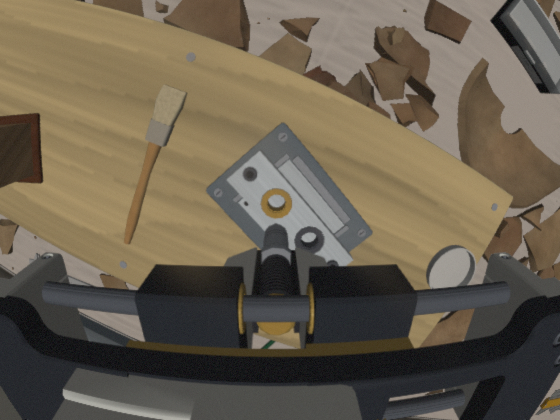

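Request:
arm_command --deltas '[{"xyz":[0.4,-2.0,0],"turn":0,"jaw":255},{"xyz":[1.1,-5.5,0],"turn":0,"jaw":255},{"xyz":[1.8,-9.2,0],"turn":0,"jaw":255},{"xyz":[2.5,-12.8,0],"turn":0,"jaw":255},{"xyz":[3.2,-16.5,0],"turn":0,"jaw":255}]'

```text
clock: 16.82
position: [0.4941, 0.0317, 0.2137]
ee_rot: [-3.073, -0.645, 0.015]
force: [1.3, 0.5, -2.3]
width: 0.169
```

Run:
```python
from h import *
from cell import observe
o=observe();M=R.from_rotvec(o["ee_rot"]).as_matrix();print(o["position"],M[:,2],M.T@(np.array([.4594,.189,.215])-o["position"]))
```

```text
[0.49409701 0.03170862 0.21373479] [-1.00446642e-02 -1.37012941e-04 -9.99949542e-01] [ 0.03148446 -0.15796807 -0.00093818]
```

Request:
arm_command --deltas '[{"xyz":[0.8,-4.0,0],"turn":0,"jaw":255},{"xyz":[1.6,-8.0,0],"turn":0,"jaw":255},{"xyz":[2.3,-11.6,0],"turn":0,"jaw":255},{"xyz":[2.8,-14.3,0],"turn":0,"jaw":255},{"xyz":[3.1,-15.7,0],"turn":0,"jaw":255}]'

```text
clock: 17.23
position: [0.4571, 0.192, 0.2134]
ee_rot: [-3.07, -0.652, 0.018]
force: [-0.5, 0.1, -2.3]
width: 0.169
```

Request:
arm_command --deltas '[{"xyz":[0,0,0],"turn":0,"jaw":255},{"xyz":[0,0,0],"turn":0,"jaw":255}]'

```text
clock: 17.4
position: [0.456, 0.1927, 0.2125]
ee_rot: [-3.068, -0.657, 0.021]
force: [0.0, -1.3, -3.3]
width: 0.169
```

```bash
python3 snap.py wrist:w15
python3 - <<'E'
from h import *
from cell import observe
o=observe();M=R.from_rotvec(o["ee_rot"]).as_matrix();print(M.T@(np.array([.4594,.189,.12])-o["position"]))
L=[]
for n in ("w6","w15"):
    f=dict(np.load(n+".npz"))["frame"][190:300,235:315,::-1];L.append(cv2.resize(f,(400,550),interpolation=2))
cv2.imwrite("pics/cmp6.png",np.hstack(L))
E
```

```text
17.45 [0.4567 0.1912 0.2125] [ 0.55 -1.24 -1.88] [-0.077  0.051  0.011] 0.17036306644033378 [-0.047  0.304 -0.566  1.856  0.178  1.045 -1.835]
[[0.9132, 0.4072, -0.0133], [0.4072, -0.9133, 0.0], [-0.0122, -0.0055, -0.9999]]
[0.00267226 0.00364493 0.09246166]
```

View pics/cmp6.png

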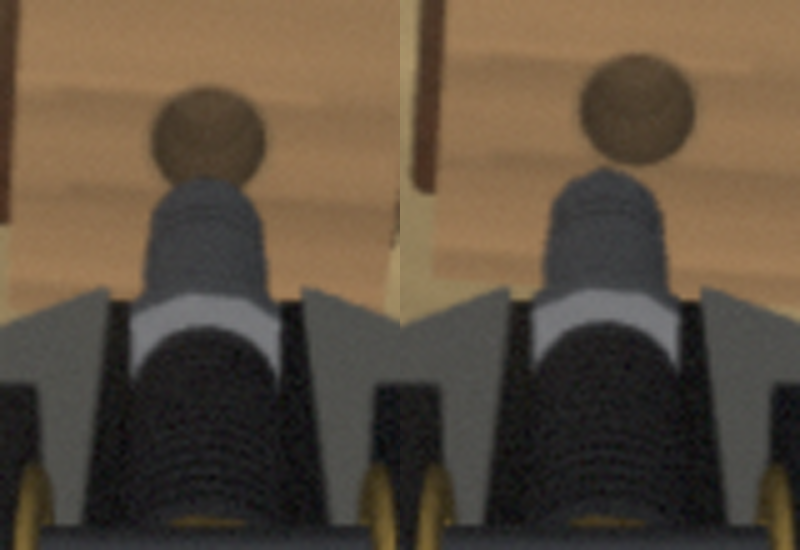

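Request:
arm_command --deltas '[{"xyz":[0.2,0.36,0],"turn":0,"jaw":255},{"xyz":[0.2,0.36,0.5],"turn":0,"jaw":255},{"xyz":[0.2,0.36,1.5],"turn":0,"jaw":255},{"xyz":[0.2,0.36,2.2],"turn":0,"jaw":255},{"xyz":[0.2,0.36,2.2],"turn":0,"jaw":255}]'

```text
clock: 17.87
position: [0.4588, 0.1875, 0.1884]
ee_rot: [-3.071, -0.652, 0.025]
force: [-1.3, -0.5, -2.7]
width: 0.17
```

```bash
python3 snap.py wrist:w16
python3 - <<'E'
from h import *
from cell import observe
o=observe();M=R.from_rotvec(o["ee_rot"]).as_matrix();print(M.T@(np.array([.4594,.189,.12])-o["position"]))
f=dict(np.load("w16.npz"))["frame"][190:300,215:335,::-1];cv2.imwrite("pics/w16c.png",cv2.resize(f,(600,550),interpolation=2))
E
```

```text
17.9167 [0.459  0.1879 0.1892] [ 0.73  0.11 -2.5 ] [ 0.027 -0.031  0.014] 0.1647751027835155 [-0.05   0.332 -0.558  1.884  0.198  0.996 -1.846]
[[0.9134, 0.4067, -0.0156], [0.4067, -0.9136, -0.0009], [-0.0146, -0.0055, -0.9999]]
[ 0.00178578 -0.00043276  0.06919647]
```

View pics/w16c.png

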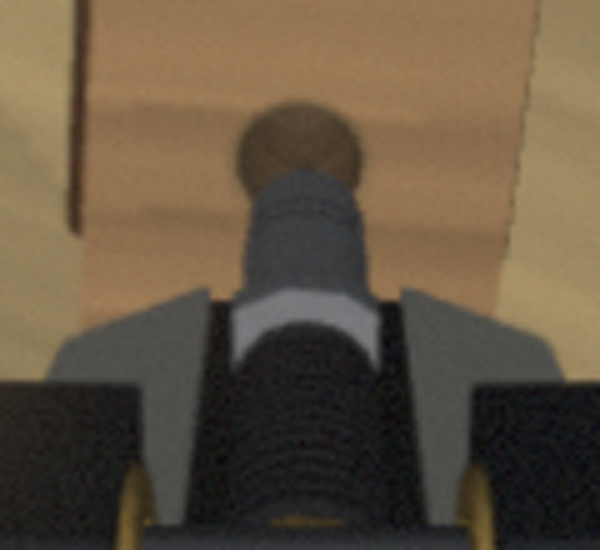

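Run:
```python
from h import *
from cell import observe
w=dict(np.load("w16.npz"));o=observe();M=R.from_rotvec(o["ee_rot"]).as_matrix()
q=onz(w,274.6,222.2,.12,1);print(q,M.T@(q-o["position"]),[0.0083+.045])
```

```text
[0.45783906 0.18852677 0.12      ] [ 0.0001675  -0.00063524  0.0692212 ] [0.0533]
```

Request:
arm_command --deltas '[{"xyz":[0.15,-0.05,0.2],"turn":0,"jaw":255},{"xyz":[0.15,-0.05,1.0],"turn":0,"jaw":255},{"xyz":[0.15,-0.05,2.0],"turn":0,"jaw":255},{"xyz":[0.15,-0.05,2.5],"turn":0,"jaw":255},{"xyz":[0.15,-0.05,2.5],"turn":0,"jaw":255}]'

```text
clock: 18.33
position: [0.4588, 0.1885, 0.1626]
ee_rot: [-3.071, -0.653, 0.028]
force: [-0.1, -0.8, -3.0]
width: 0.169
```

```bash
python3 fs.py 3; python3 snap.py wrist:w17
python3 - <<'E'
from h import *
f=dict(np.load("w17.npz"))["frame"][190:300,215:335,::-1];cv2.imwrite("pics/w17c.png",cv2.resize(f,(600,550),interpolation=2))
E
```

```text
18.4333 [[-0.1, -0.8, -3.0], [0.1, -0.1, -2.0], [-0.4, -0.7, -2.3]] mean [-0.14 -0.55 -2.42] t [-0.03  -0.031  0.023] pos [0.45918 0.18875 0.16324] [0.4595 0.189  0.1639] zax [-0.0164 -0.0011 -0.9999] 0.16806906390958445
18.4833 [0.4598 0.1891 0.1642] [ 0.96  0.1  -1.9 ] [-0.014 -0.038  0.003] 0.16838251277407576 [-0.063  0.363 -0.549  1.912  0.221  0.942 -1.869]
[[0.9133, 0.4069, -0.0156], [0.4069, -0.9135, -0.0008], [-0.0146, -0.0056, -0.9999]]
```

View pics/w17c.png

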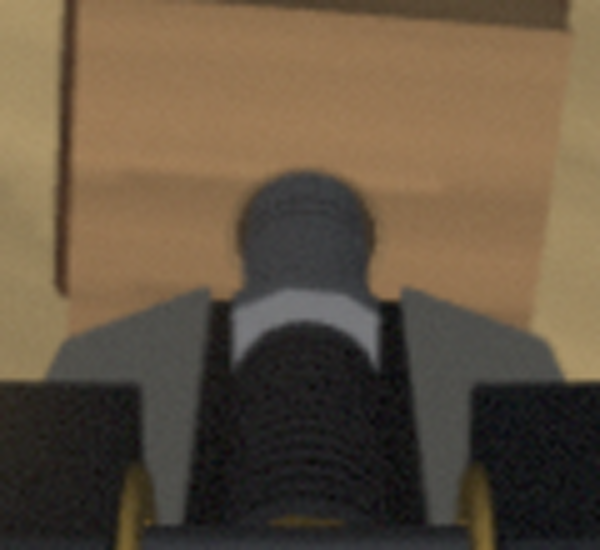

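Request:
arm_command --deltas '[{"xyz":[0,0,0.8],"turn":0,"jaw":255},{"xyz":[0,0,1.6],"turn":0,"jaw":255},{"xyz":[0,0,2.4],"turn":0,"jaw":255},{"xyz":[0,0,3.0],"turn":0,"jaw":255},{"xyz":[0,0,3.0],"turn":0,"jaw":255}]'

```text
clock: 18.9
position: [0.4585, 0.1886, 0.1326]
ee_rot: [-3.071, -0.653, 0.028]
force: [0.3, 0.0, -3.3]
width: 0.167
```

```bash
python3 fs.py 3; python3 snap.py
```

```text
19.0 [[0.3, 0.0, -3.3], [-0.1, -0.0, -2.8], [0.6, -0.2, -2.7]] mean [ 0.25 -0.08 -2.94] t [-0.009 -0.01   0.03 ] pos [0.45881 0.18883 0.13325] [0.4591 0.1891 0.1338] zax [-0.0165 -0.001  -0.9999] 0.16705293563589868
19.0 [0.4591 0.1891 0.1338] [ 0.63 -0.2  -2.73] [-0.028 -0.024  0.003] 0.16705293563589868 [-0.079  0.4   -0.536  1.948  0.251  0.875 -1.897]
[[0.9133, 0.4071, -0.0165], [0.4071, -0.9134, -0.001], [-0.0155, -0.0057, -0.9999]]
```

Request:
arm_command --deltas '[{"xyz":[0,0,0.2],"turn":0,"jaw":255},{"xyz":[0,0,0.4],"turn":0,"jaw":255},{"xyz":[0,0,0.45],"turn":0,"jaw":255},{"xyz":[0,0,0.45],"turn":0,"jaw":255}]'

```text
clock: 19.33
position: [0.4591, 0.1891, 0.1293]
ee_rot: [-3.07, -0.653, 0.026]
force: [-0.3, 0.8, -1.9]
width: 0.17
```

```bash
python3 fs.py 3
```

```text
19.4333 [[-0.3, 0.8, -1.9], [0.0, 0.1, -2.8], [0.3, 0.5, -3.3]] mean [ 0.04  0.46 -2.67] t [ 0.03  -0.019  0.012] pos [0.45909 0.1891  0.12939] [0.4591 0.1891 0.1295] zax [-0.0163 -0.001  -0.9999] 0.17384611607900757
```

Request:
arm_command --deltas '[{"xyz":[0,0,0.05],"turn":0,"jaw":255},{"xyz":[0,0,0.1],"turn":0,"jaw":255},{"xyz":[0,0,0.13],"turn":0,"jaw":255}]'

```text
clock: 19.68
position: [0.4592, 0.1892, 0.1283]
ee_rot: [-3.07, -0.653, 0.025]
force: [-1.4, -1.3, 3.7]
width: 0.169
```

```bash
python3 fs.py 3
```

```text
19.7833 [[-1.4, -1.3, 3.7], [-0.5, -0.5, -0.6], [-0.9, 0.2, 0.7]] mean [-0.94 -0.55  1.27] t [-0.124  0.156 -0.03 ] pos [0.45921 0.18917 0.12833] [0.4592 0.1892 0.1284] zax [-1.590e-02 -9.000e-04 -9.999e-01] 0.17186572029172548
```

Request:
arm_command --deltas '[{"xyz":[0,0,0],"turn":0,"jaw":208},{"xyz":[0,0,0],"turn":0,"jaw":200},{"xyz":[0,0,0],"turn":0,"jaw":180},{"xyz":[0,0,0],"turn":0,"jaw":120},{"xyz":[0,0,0],"turn":0,"jaw":80}]' --force 5

```text
clock: 20.2
position: [0.4593, 0.1892, 0.1285]
ee_rot: [-3.07, -0.653, 0.024]
force: [-0.2, -0.1, -0.2]
width: 0.388
```

Request:
arm_command --deltas '[{"xyz":[0,0,0],"turn":0,"jaw":60},{"xyz":[0,0,0],"turn":0,"jaw":60},{"xyz":[0,0,0],"turn":0,"jaw":60},{"xyz":[0,0,0],"turn":0,"jaw":60}]'

```text
clock: 20.53
position: [0.4593, 0.1892, 0.1284]
ee_rot: [-3.07, -0.653, 0.024]
force: [-0.1, -0.6, -0.5]
width: 0.674
```

```bash
python3 fs.py 1; python3 snap.py wrist:w18
```

```text
20.5333 [[-0.1, -0.6, -0.5]] mean [-0.14 -0.62 -0.53] t [ 0.017 -0.025  0.02 ] pos [0.45934 0.18924 0.12845] [0.4593 0.1892 0.1284] zax [-1.570e-02 -8.000e-04 -9.999e-01] 0.6744802917149677
20.5833 [0.4593 0.1893 0.1284] [-0.37 -0.54  0.04] [ 0.056 -0.055 -0.002] 0.7170279962044083 [-0.082  0.407 -0.533  1.954  0.257  0.863 -1.903]
[[0.9133, 0.4071, -0.0157], [0.4071, -0.9134, -0.0008], [-0.0147, -0.0057, -0.9999]]
```

View pics/w18.png

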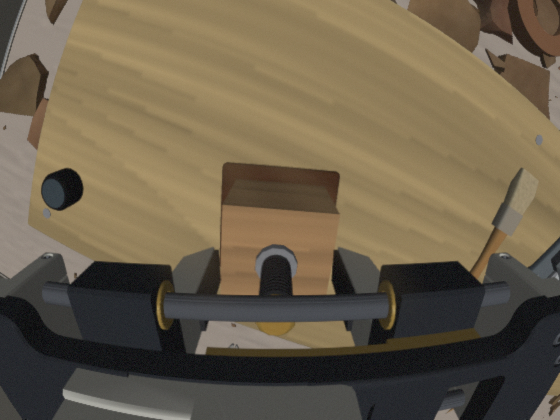

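Punch stands in the hole (collar ring around (276,262)), fingers clear on both sides. Retreat upward, then inspect.

Request:
arm_command --deltas '[{"xyz":[0,0,-1.5],"turn":0,"jaw":60},{"xyz":[0,0,-4.5],"turn":0,"jaw":60},{"xyz":[0,0,-8.0],"turn":0,"jaw":60},{"xyz":[0,0,-11.5],"turn":0,"jaw":60},{"xyz":[0,0,-12.0],"turn":0,"jaw":60}]'

```text
clock: 21.0
position: [0.4634, 0.1911, 0.2541]
ee_rot: [-3.069, -0.653, 0.012]
force: [1.0, 0.4, 0.9]
width: 0.766
```

Request:
arm_command --deltas '[{"xyz":[-3.5,0,0],"turn":0,"jaw":60},{"xyz":[-4.0,0,0],"turn":0,"jaw":60},{"xyz":[-4.0,0,0],"turn":0,"jaw":60},{"xyz":[-4.0,0,0],"turn":0,"jaw":60}]'

```text
clock: 21.33
position: [0.4271, 0.1746, 0.2544]
ee_rot: [-3.069, -0.653, 0.011]
force: [0.0, -0.2, 0.0]
width: 0.765
```

```bash
python3 snap.py wrist:w19 side:s19 top:t19
python3 - <<'E'
from h import *
w=dict(np.load("w19.npz"))["frame"];s=dict(np.load("s19.npz"))["frame"]
print(proj(dict(np.load("w19.npz")),[.459,.189,.126],1))
cv2.imwrite("pics/s19c.png",cv2.resize(s[190:330,220:400,::-1],(720,560),interpolation=2))
E
```

```text
21.4833 [0.4274 0.175  0.254 ] [-0.72 -1.04  0.39] [ 0.009 -0.014 -0.026] 0.7625542025634552 [ 0.003  0.203 -0.585  1.869  0.117  1.111 -1.777]
[[0.9133, 0.4072, -0.0086], [0.4073, -0.9133, 0.0028], [-0.0067, -0.0061, -1.0]]
(np.float64(276.46349336362914), np.float64(162.17216508066588))
```

View pics/w19.png

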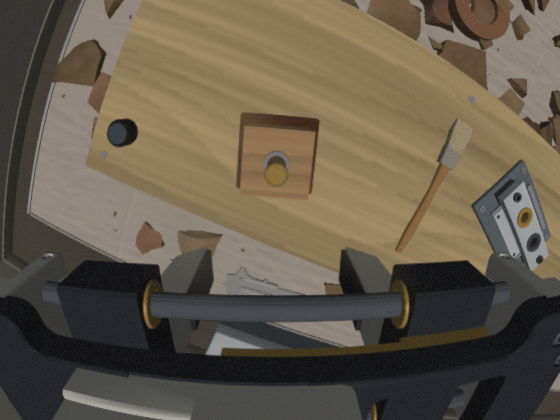

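View pics/s19c.png

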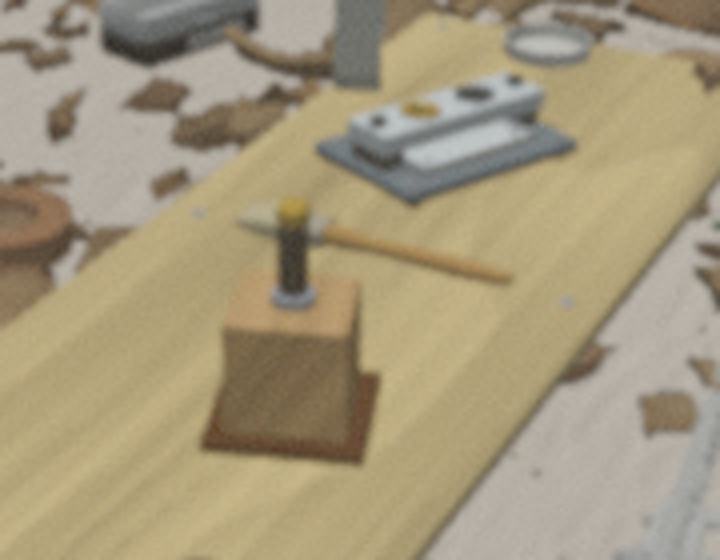

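View pics/t19.png

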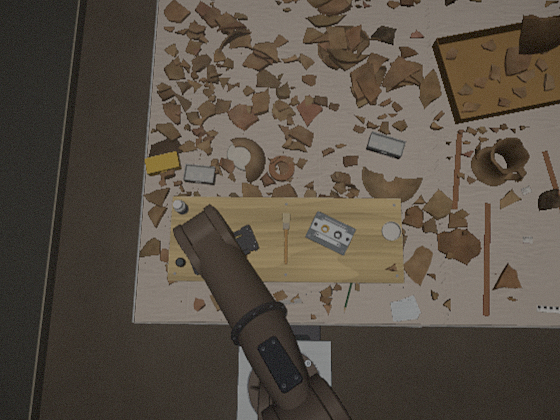

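Run:
```python
from h import *
a=dict(np.load("side0.npz"))["frame"];b=dict(np.load("s19.npz"))["frame"]
for f in (a,b):
    h=cv2.cvtColor(f[232:252,283:304],cv2.COLOR_RGB2HSV);m=cv2.inRange(h,(18,170,60),(32,255,255));n,l,st,c=cv2.connectedComponentsWithStats(m);i=1+np.argmax(st[1:,4]);print(st[i],c[i]+[283,232])
x=np.hstack([cv2.resize(f[230:280,270:320,::-1],(390,390),interpolation=2) for f in (a,b)]);cv2.imwrite("pics/ab.png",x)
```

```text
Traceback (most recent call last):
ValueError: attempt to get argmax of an empty sequence
```

Run:
```python
from h import *
a=dict(np.load("side0.npz"))["frame"];b=dict(np.load("s19.npz"))["frame"]
x=np.hstack([cv2.resize(f[230:280,270:320,::-1],(390,390),interpolation=2) for f in (a,b)]);cv2.imwrite("pics/ab.png",x)
```

```text
(no output)
```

View pics/ab.png

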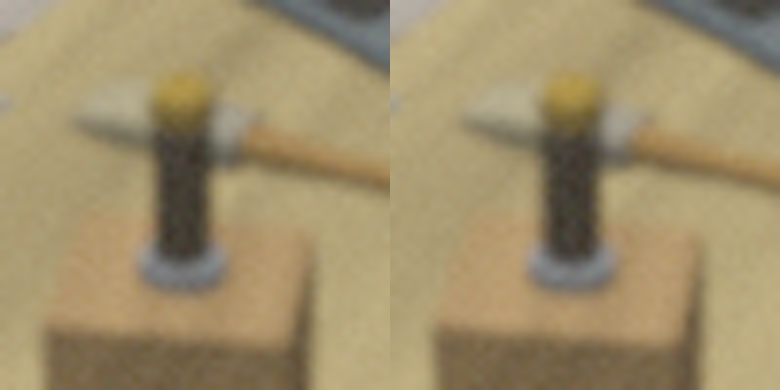

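Left (start) and right (now) match: cap at about (182,95) and collar at about (182,265) in each half, so the punch is upright and down on its collar. Handing in.

```bash
python3 -c "
from cell import sign_off,observe
print(observe()['clock'],sign_off())"
```

```text
the job is handed in; nothing more can be done
21.4833 None
```

I took the punch from the stand, put it nose first into the brass-ringed bush, pressed until it tripped, and put it back in the stand. I handed the job in at 21.5 s.

**Press:** The tip met the tag about 26 mm below the mouth of the bush. The pressing force peaked at about 12 N, just under the 13 N quoted. It then fell to a steady 5 to 5.7 N, and I stopped there. By position the plunger was about 10.5 to 10.9 mm in, against the 10.8 mm stop. By the force curve it was only about 9.7 mm in. The two readings disagree, but the force did not climb as it would against the stop.

**Deviations:** The tool was up to about 0.6° off vertical during the press. The sideways force reached about 2 N, and I eased it by shifting the tool slightly.

**Last checks:**
- The side picture shows the punch upright and down on its collar, in the same place as at the start.
- The brush, dish, loupe, bottle and sherd look unmoved in the top view; I compared them by eye only.
- The gripper is open and touching nothing.
- The mark itself was not visible in any picture, so the trip rests on the force curve alone.

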